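# Put the boxed-in hand radio on its charging rest

## Task

The black hand radio lies boxed in between three drinks on the round mat. First stand all three drinks together in the brown side tray; then lay the radio flat in its yellow-guided charging rest, screen up, with its antenna pointing out of the rest's open end, while the drinks wait in the tray; then stand each drink back, centred on the coaster of its own colour. Do not tip a drink over, and leave the calculator alone.

Things in the scene. Friction and masses are not known exactly. Their poses are not given: they have to be found in the camera images.
- flask_pink: Pink flask with a pale pink cap. Capped, rigid, round about its z axis; origin at the centre of its underside, z up. Straight body 54 mm in diameter up to 86 mm above the underside; above that a cap 42 mm in diameter; total height 112 mm; about 0.24 kg. Starts upright on the coaster of its own colour, within 5 mm of its centre.
- bottle_green: Green bottle with a pale label and a dark green cap. Capped, rigid, round about its z axis; origin at the centre of its underside, z up. Straight body 54 mm in diameter up to 84 mm above the underside; above that a shoulder narrowing to a cap 30 mm in diameter; total height 115 mm; about 0.24 kg. Starts upright on the coaster of its own colour, within 5 mm of its centre.
- tumbler_blue: Blue tumbler with a steel band and a black lid. Capped, rigid, round about its z axis; origin at the centre of its underside, z up. Straight body 54 mm in diameter up to 90 mm above the underside; above that a lid 50 mm in diameter with a small grey tab, look only; total height 102 mm; about 0.24 kg. Starts upright on the coaster of its own colour, within 5 mm of its centre.
- radio: Black hand radio lying screen up on the 3 mm mat between the drinks, each about 13 mm from its long sides. Body 105 mm (its x) x 52 mm (its y) x 34 mm high, 0.25 kg. Antenna 12 mm thick sticks out 50 mm from the +x end, at y = 14 mm, 20 mm above the underside; beside it a grey knob 10 mm long at y = -12 mm. Origin at the centre of the body's underside, z up.
- charger: Fixed charging rest, left or right of the mat. Grey plate 150 mm (its x) x 92 mm (its y) x 8 mm; yellow stop wall at the -x end (inner face x = -65 mm, top 42 mm above the desk), +x end open; yellow side guides (tops 28 mm) only at x = -66 to -44 and 39 to 61 mm (inner faces y = +-35 mm), sides open between. Radio goes on the plate, origin over origin, its x along the rest's x. Origin: centre of underside.
- tray: Fixed shallow brown tray, the side area, on the other side of the mat from the charging rest. 300 mm (its x) x 130 mm (its y), rim 14 mm high, walls and floor 5 mm thick: inside 290 x 120 mm, floor 5 mm above the desk. Takes the three drinks in a row along its x, 90 mm apart. Origin: centre of its underside, on the desk.
- coaster_pink: Fixed pink coaster, a disc 68 mm across, 4 mm thick, top 7 mm above the desk, on the fixed round light grey mat (250 mm across, 3 mm thick). Origin at the centre of its underside. The pink flask belongs on it. Two coasters lie side by side (84 mm between centres) on one side of the radio, one on its other side, 132 mm from the line of the two; which colour is where varies.
- coaster_green: Fixed green coaster, a disc 68 mm across, 4 mm thick, top 7 mm above the desk, on the fixed round light grey mat (250 mm across, 3 mm thick). Origin at the centre of its underside. The green bottle belongs on it. Two coasters lie side by side (84 mm between centres) on one side of the radio, one on its other side, 132 mm from the line of the two; which colour is where varies.
- coaster_blue: Fixed blue coaster, a disc 68 mm across, 4 mm thick, top 7 mm above the desk, on the fixed round light grey mat (250 mm across, 3 mm thick). Origin at the centre of its underside. The blue tumbler belongs on it. Two coasters lie side by side (84 mm between centres) on one side of the radio, one on its other side, 132 mm from the line of the two; which colour is where varies.
- calculator: Bystander: loose grey desk calculator, 120 x 75 x 14 mm, lying just beyond the mat on the far side from the robot; origin at the centre of its underside. Not to be moved.
There are look-alikes about, which are no part of the job. Of the things that look like the flask_pink, the middle-sized one is meant.

How it is judged (in metres and radians):
On the way, in this order (a step that is already met when the one before it is completed fails the run):
1. all three drinks stand upright in the tray, released (x of flask_pink in the frame of tray between -0.135 and 0.135 m and y of flask_pink in the frame of tray between -0.05 and 0.05 m and z of each of flask_pink, bottle_green, tumbler_blue in the frame of tray below 0.02 m and angle between each of flask_pink, bottle_green, tumbler_blue's own z axis and vertical below 0.15 rad and linear speed of each of flask_pink, bottle_green, tumbler_blue below 0.02 m/s and contact force between each of flask_pink, bottle_green, tumbler_blue and the fingers below 0.2 N and x of bottle_green in the frame of tray between -0.135 and 0.135 m and y of bottle_green in the frame of tray between -0.05 and 0.05 m and x of tumbler_blue in the frame of tray between -0.135 and 0.135 m and y of tumbler_blue in the frame of tray between -0.05 and 0.05 m), for 0.2 s.
2. the radio lies in the charging rest, antenna out of the open end, released, while all three drinks still stand in the tray (all of step 1 and horizontal distance between radio and charger below 0.015 m and z of radio in the frame of charger below 0.014 m and angle between the x axis of radio and the x axis of charger, either way round below 0.2 rad and angle between radio's own z axis and vertical below 0.1 rad and linear speed of radio below 0.02 m/s and contact force between radio and the fingers below 0.2 N), for 0.2 s.
At the end, for the whole second after the job is handed in: Each drink stands upright on the coaster of its own colour, centres within 15 mm; the radio lies flat in the charging rest, antenna out of the open end, within 15 mm and 0.2 rad of the rest's origin and axis; all is released and at rest (horizontal distance between radio and charger below 0.015 m and z of radio in the frame of charger below 0.014 m and angle between the x axis of radio and the x axis of charger, either way round below 0.2 rad and angle between each of radio, flask_pink, bottle_green, tumbler_blue's own z axis and vertical below 0.1 rad and linear speed of each of radio, flask_pink, bottle_green, tumbler_blue below 0.02 m/s and contact force between each of radio, flask_pink, bottle_green, tumbler_blue and the fingers below 0.2 N and horizontal distance between flask_pink and coaster_pink below 0.015 m and z of flask_pink in the frame of coaster_pink below 0.009 m and horizontal distance between bottle_green and coaster_green below 0.015 m and z of bottle_green in the frame of coaster_green below 0.009 m and horizontal distance between tumbler_blue and coaster_blue below 0.015 m and z of tumbler_blue in the frame of coaster_blue below 0.009 m); the robot touches nothing.
It fails at once if a drink is tipped over (more than 45 degrees) (angle between any of flask_pink, bottle_green, tumbler_blue's own z axis and vertical above 0.785 rad).
It fails at once if the calculator is moved more than 20 mm (distance of calculator from where it was at the start of the episode above 0.02 m).
It also fails if it takes over 134 s, if anything falls off the work surface, if the arm or the gripper's body presses on something with over 40 N, if the wrist force passes 120 N, or if a joint passes its speed limit or range.

## Robot

A 6-joint arm with a two-finger parallel gripper is mounted at the origin on the work surface. World frame = base frame: x ahead of the robot, y to its left, z up, the work surface at z = 0. Lengths are in mm, angles in rad, forces in N, time in s.
With the tool pointing down it reaches from about 350 to 725 mm from the base axis. Payload 6 kg.
Tool frame: the origin (TCP) lies at the very end of the fingers, on their centre line; the grasp point (between the pads) lies 19 mm behind it (grasp_offset is the distance from the TCP to the grasp point, in mm); z points along the fingers, y is the direction in which the jaws open and shut (so a half turn about z gives the same grasp; the last joint's range is limited). The gripper opens to 85 mm and grips with 20 to 120 N. Pads are 22 mm wide; open, the fingers measure 114 mm over their backs; the gripper's body (76 mm by 85 mm) begins 54 mm behind the grasp point. The pads swing forward as they close: fully open they stand 13 mm farther back than shut.
Start: joints at [1.662, 0.04, 0.085, 0, -1.615, -0.334], TCP at [144.227, 582.385, 231.261] pointing down, gripper open.
Joint ranges: [-2.56, 2.56], [-1.29, 2.01], [-1.08, 1.49], [-3.29, 1.98], [-2.81, -0.18], [-2.99, 2.99]. Speed limits (rad/s): [2.57, 2.57, 3.01, 3.14, 3.14, 3.14].

## Interface

Orientations are given as a unit quaternion [w, x, y, z].
In Python, from cell import * gives the robot as it stands. The module is installed in compiled form; this text tells all that it offers.
- The arm moves only by the shell command python3 -m jog 'ROWS'. ROWS is text: rows parted by semicolons, each of 7 numbers parted by spaces: the shift along the tool's x, y, z in cm, then the turn, a rotation vector about the tool's x, y, z in rad, then the closure, from -1 (fully open) to 1 (shut). In form: x y z ax ay az claw; .... A call has 1 to 20 rows; each row shifts and turns the commanded pose from where the row before left it, along the tool's axes as they then stand; what a row does not reach is not made up. A row lasts 1/12 s, in which the tool goes at most 41.7 mm and 7.16 degrees, less where a joint would pass 70% of its speed; a pose out of reach is approached as far as the arm can. A call is refused whole if a number of a shift passes 4.17 or a number of a turn 0.125, either way. A call with a gripper value outside its range is refused whole. The fingers move at their own pace and stop on an object; the grip force is fixed at half the most. Time passes only in rows, so rows that do not move let the fingers close. It gives the time, the measured TCP pose, the force and the opening at its end, in the units of the state.
- get_state(): the state, without advancing time (a new reading comes with each control period).
- snapshot(name): name is "side" or "top"; returns a dict with "frame" (384x512x3 uint8, red, green, blue), "vertical_fov" (degrees; the focal length in pixels is half the picture's height over the tangent of half this angle, whatever the lens; pixels are square), "cx", "cy" (the principal point, pixels), "position" and "rotation" of the camera in the world. Camera axes: x right, y down, z forward; pixel columns grow to the right and rows downward; lengths in mm; the calibration is good to about 2 mm. A picture is of the moment at which its call begins. There is no depth.
- job_done(): hands the job in, once; it reports no verdict.
The state is a dict: "t": time; "q": joint angles; "joint_velocities": joint speeds; "joint_torque": joint torques, N m; "tcp_pos": TCP position; "ee_rot": TCP orientation; "contact_force": force on the tool from outside, world axes, zero at the start; "wrist_torque": the same for the moment, N m; "gripper_width": opening from 0.0 (shut) to 1.0 (fully open).
Only numpy, scipy, OpenCV 4.12 (cv2) and the standard library are available. Lean on these libraries where they do the work, as an engineer would, in place of code of your own. Each camera call takes 0.05 s, during which the arm holds its last target.

## Working session

There is one attempt and no reset: what is moved stays moved. The work goes in short steps, Python scripts to look and compute and a shell command to move; the robot and the scene stay as the last step left them, time stands still between calls to the robot, and variables do not carry over. Pictures are saved under pics/ and viewed, and the job is handed in when it is done.

```bash
mkdir -p pics; ls
python3 - <<'E'
from cell import *
import cv2
print(get_state())
for n in("top","side"):
    s=snapshot(n); cv2.imwrite(f"pics/{n}0.png",s["frame"][:,:,::-1]); print({k:v for k,v in s.items() if k!="frame"})
E
```

```text
pics
{'t': 0.0, 'q': array([ 1.66169123e+00,  4.08127750e-02,  8.37927108e-02, -4.80579900e-04,
       -1.61553524e+00, -3.33722832e-01]), 'joint_velocities': array([ 0.001007  , -0.00016378,  0.00148339, -0.00184045,  0.00203141,
        0.0003237 ]), 'joint_torque': array([ 6.37762478e-04, -3.68227029e+01,  3.47419381e+01,  6.93233594e+00,
       -5.44416092e-03, -9.14978131e-06]), 'tcp_pos': array([144.09270772, 582.08348843, 230.2650635 ]), 'ee_rot': array([ 9.10327577e-04,  9.92639238e-01, -1.21105373e-01, -4.93448683e-05]), 'contact_force': array([ 0.06242761, -0.59523173,  1.13396638]), 'wrist_torque': array([ 0.03801658, -0.02292077, -0.01457179]), 'gripper_width': 1.0010290728687605}
{'vertical_fov': 57.45375221013229, 'cx': 259.56139318267896, 'cy': 194.0104459682899, 'position': array([398.26404511,  -1.62915886, 791.47941155]), 'rotation': array([ 0.04982076, -0.70249083,  0.70605102, -0.07427309])}
{'vertical_fov': 45.72683134679625, 'cx': 258.34262365160896, 'cy': 190.75278020648483, 'position': array([ 423.21386058, -796.57322956,  891.79361765]), 'rotation': array([-0.37162219,  0.92585289, -0.0616568 ,  0.02986318])}
```

View pics/top0.png

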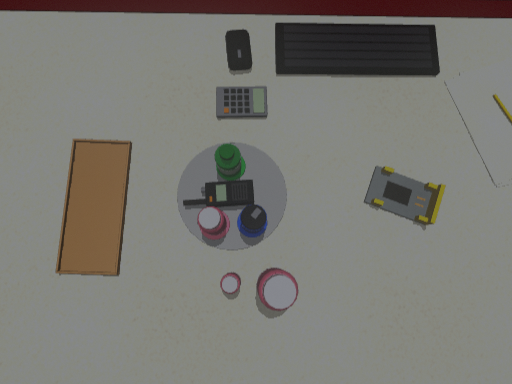

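View pics/side0.png

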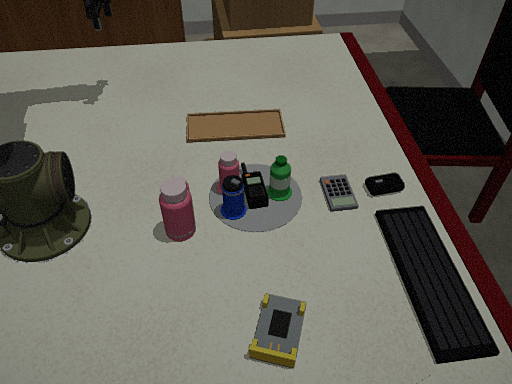

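```bash
cat > h.py <<'E'
from cell import *
import numpy as np, cv2
from scipy.spatial.transform import Rotation as R
def snap(n,name=None):
    s=snapshot(n); s["img"]=np.ascontiguousarray(s["frame"][:,:,::-1])
    if name: cv2.imwrite(f"pics/{name}.png",s["img"])
    s["f"]=s["frame"].shape[0]/2/np.tan(np.radians(s["vertical_fov"]/2))
    w,x,y,z=s["rotation"]; s["R"]=R.from_quat([x,y,z,w]).as_matrix(); return s
def ray(s,u,v):
    d=np.stack([(np.asarray(u,float)-s["cx"])/s["f"],(np.asarray(v,float)-s["cy"])/s["f"],np.ones_like(np.asarray(u,float))],-1)
    return d@s["R"].T
def onz(s,u,v,z):
    d=ray(s,u,v); t=(z-s["position"][2])/d[...,2]; return s["position"]+d*t[...,None]
def proj(s,P):
    c=(np.asarray(P,float)-s["position"])@s["R"]; return np.stack([s["cx"]+s["f"]*c[...,0]/c[...,2],s["cy"]+s["f"]*c[...,1]/c[...,2]],-1)
def hsv(s): return cv2.cvtColor(s["img"],cv2.COLOR_BGR2HSV)
def tilt(s): pass
E
python3 - <<'E'
from h import *
for n in("top","side"):
    s=snap(n,n+"1")
    print(n,s["R"].round(3).tolist(),s["f"])
    big=cv2.resize(s["img"][120:270,40:300] if n=="top" else s["img"][100:250,140:360],None,fx=3,fy=3,interpolation=cv2.INTER_CUBIC)
    cv2.imwrite(f"pics/{n}1big.png",np.clip(big*1.5,0,255).astype(np.uint8))
    if n=="top":
        cv2.imwrite("pics/chbig.png",np.clip(1.5*cv2.resize(s["img"][150:240,350:460],None,fx=6,fy=6,interpolation=cv2.INTER_CUBIC),0,255).astype(np.uint8))
    H=hsv(s)
    # tray mask
    m=cv2.inRange(H,(8,100,60),(22,255,255))
    c=max([k for k in cv2.findContours(m,0,2)[0] if n=="top" or cv2.boundingRect(k)[1]>90],key=cv2.contourArea)
    q=cv2.approxPolyDP(c,6,True)[:,0]; print("tray px",q.tolist()); 
    P=onz(s,q[:,0],q[:,1],14.); print(P.round(0)[:,:2].tolist(),np.linalg.norm(P-np.roll(P,1,0),axis=1).round(1))
    # yellow
    m=cv2.inRange(H,(22,120,80),(35,255,255))
    for k in cv2.findContours(m,0,2)[0]:
        if cv2.contourArea(k)>8:
            M=cv2.moments(k);u,v=M["m10"]/M["m00"],M["m01"]/M["m00"]; print("yel",round(u,1),round(v,1),cv2.contourArea(k),onz(s,u,v,28.).round(1)[:2])
E
```

```text
top [[-0.008, -0.985, 0.175], [-0.999, 0.002, -0.035], [0.034, -0.175, -0.984]] 350.30497585959756
tray px [[74, 139], [56, 272], [116, 274], [129, 142]]
[[664.0, 393.0], [369.0, 406.0], [363.0, 279.0], [658.0, 269.0]] [124.3 296.1 126.4 294.7]
yel 423.1 218.4 35.5 [ 478.  -392.2]
yel 378.1 201.4 30.0 [ 516.4 -293.5]
yel 437.3 203.6 137.0 [ 511.1 -427.5]
yel 432.6 185.7 29.0 [ 552.  -420.6]
yel 388.7 169.2 27.0 [ 590.4 -322.8]
yel 502.8 107.0 65.0 [ 742.8 -608.9]
side [[0.991, -0.092, 0.101], [-0.136, -0.716, 0.684], [0.009, -0.692, -0.722]] 455.3385349537164
tray px [[284, 131], [279, 109], [187, 115], [189, 142]]
[[658.0, 276.0], [662.0, 389.0], [367.0, 394.0], [369.0, 260.0]] [289.6 112.9 294.9 133.3]
yel 272.6 351.2 277.5 [ 512.4 -413.7]
yel 302.3 306.5 34.0 [ 590.1 -325.5]
yel 265.4 298.9 36.5 [ 515.4 -297.3]
```

View zooms.

View pics/top1big.png

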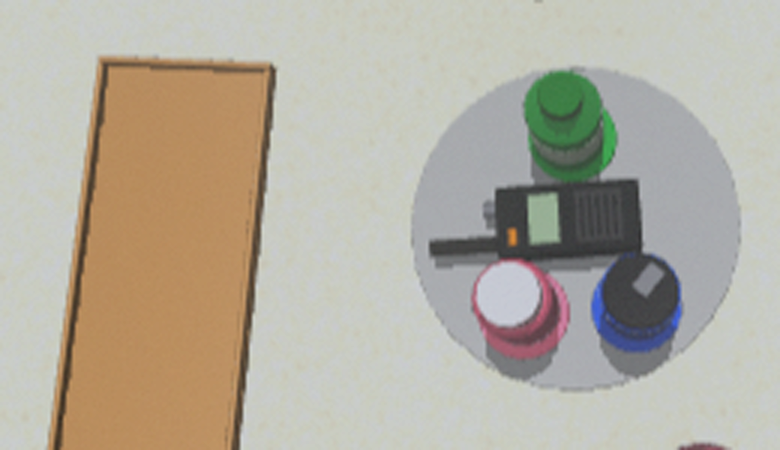

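View pics/side1big.png

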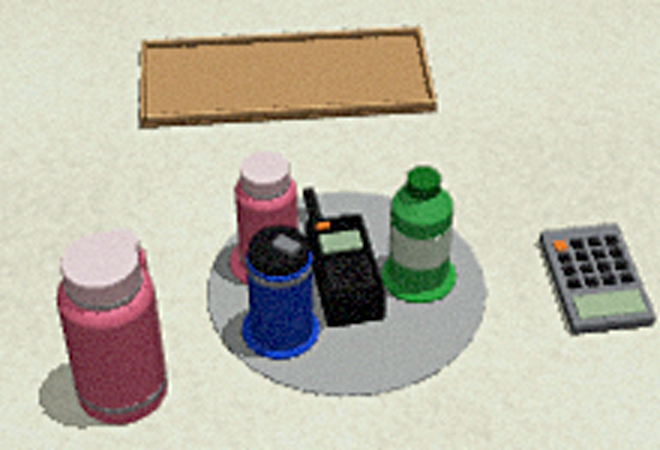

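View pics/chbig.png

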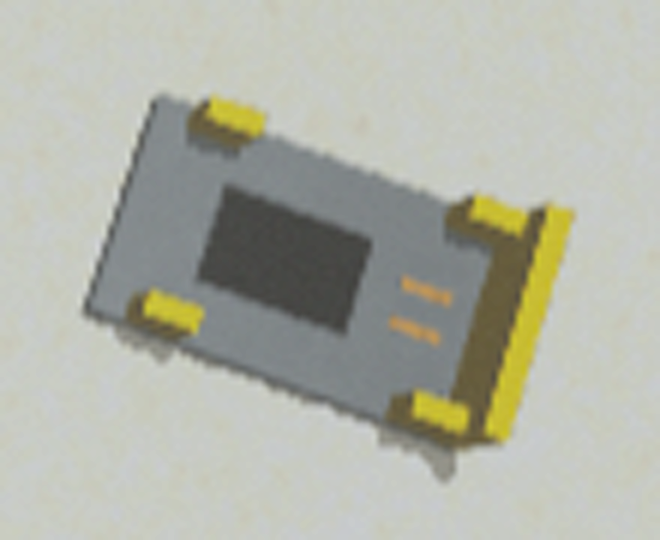

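Run:
```python
from h import *
for n in("top","side"):
    s=snap(n); H=hsv(s)
    def blobs(lo,hi,z,lab,amin=25):
        m=cv2.inRange(H,lo,hi)
        for k in cv2.findContours(m,0,cv2.CHAIN_APPROX_NONE)[0]:
            a=cv2.contourArea(k)
            if a>amin and len(k)>5:
                M=cv2.moments(k);u,v=M["m10"]/M["m00"],M["m01"]/M["m00"]
                if not(170<u<330 and 120<v<320): continue
                e=cv2.minAreaRect(k); print(n,lab,round(u,1),round(v,1),a,cv2.boundingRect(k),onz(s,u,v,float(z)).round(1)[:2])
    print([ (p,H[p[1],p[0]].tolist()) for p in ([(210,218),(215,228),(228,153),(228,160),(236,163),(250,213),(252,225),(220,195),(245,195)] if n=="top" else [(229,158),(229,180),(280,160),(280,170),(232,182),(233,205),(258,190)])])
    blobs((150,10,130),(180,70,255),119,"pinkcap")
    blobs((160,70,50),(180,255,255),50,"pinkbody")
    blobs((50,100,20),(75,255,255),60,"green")
    blobs((50,150,20),(75,255,85),122,"greencap")
    blobs((105,120,40),(130,255,255),50,"blue")
    blobs((0,0,0),(180,255,60),109,"dark",60)
    blobs((35,30,100),(75,110,255),37,"screen")
    blobs((5,180,100),(18,255,255),37,"orange",3)
```

```text
[((210, 218), [116, 14, 141]), ((215, 228), [172, 83, 83]), ((228, 153), [63, 129, 85]), ((228, 160), [65, 89, 63]), ((236, 163), [65, 128, 82]), ((250, 213), [150, 6, 46]), ((252, 225), [135, 11, 46]), ((220, 195), [56, 37, 116]), ((245, 195), [105, 12, 43])]
top pinkbody 232.7 278.0 50.0 (220, 273, 20, 20) [354.5  28.8]
top pinkbody 271.6 281.6 274.0 (258, 269, 40, 41) [346.5 -51.3]
top pinkbody 217.2 227.5 354.5 (197, 206, 33, 34) [458.4  61.9]
top green 236.5 171.4 93.5 (217, 157, 28, 23) [577.4  21.5]
top green 227.1 155.8 445.0 (215, 144, 25, 24) [612.   41.9]
top blue 248.1 228.9 108.0 (237, 212, 30, 25) [455.1  -3. ]
top dark 234.1 200.1 1662.5 (183, 180, 83, 50) [507.4  24.4]
top screen 220.6 192.3 120.0 (216, 185, 10, 16) [536.2  56.6]
[((229, 158), [177, 17, 149]), ((229, 180), [170, 55, 28]), ((280, 160), [63, 181, 76]), ((280, 170), [67, 158, 103]), ((232, 182), [135, 10, 49]), ((233, 205), [112, 251, 65]), ((258, 190), [128, 255, 4])]
side pinkcap 172.7 185.6 292.0 (161, 177, 25, 19) [332.3 -21.4]
side pinkcap 227.5 155.5 84.5 (220, 151, 16, 10) [470.7  68.5]
side pinkbody 178.0 218.0 1118.0 (159, 183, 36, 58) [336.1 -64.2]
side pinkbody 226.5 172.7 254.5 (216, 160, 23, 35) [466.2  77.9]
side green 278.8 193.6 229.5 (266, 185, 26, 16) [589.5 -24.4]
side green 280.2 168.3 330.5 (270, 156, 21, 24) [608.5  66.3]
side greencap 276.7 192.4 129.5 (267, 186, 23, 14) [572.8 -77.7]
side greencap 279.5 175.5 61.5 (271, 169, 19, 11) [588.8 -22.8]
side greencap 279.4 162.0 108.0 (271, 156, 16, 13) [596.8  24.9]
side blue 233.1 206.5 494.0 (221, 191, 26, 29) [471.8 -44. ]
side blue 233.5 190.7 25.5 (222, 184, 22, 10) [478.1   9.8]
side dark 277.9 192.2 103.5 (269, 184, 20, 14) [578.3 -65. ]
side dark 247.3 188.2 1066.5 (220, 163, 49, 50) [507.7 -42.8]
side screen 253.2 179.8 53.5 (247, 177, 14, 7) [534.9  55.6]
side orange 247.2 174.5 3.5 (245, 174, 5, 2) [521.5  77.5]
```

Run:
```python
from h import *
s=snap("top"); H=hsv(s)
# mat: bluish-grey vs cream table
print([H[v,u].tolist() for u,v in [(185,190),(270,170),(280,195),(240,240),(160,190),(300,200),(240,260)]])
g=s["img"].astype(int); d=g[:,:,0]-g[:,:,2]
m=((d>-3)*255).astype(np.uint8); m[:130]=0;m[260:]=0;m[:,:160]=0;m[:,300:]=0
m=cv2.medianBlur(m,5)
c=max(cv2.findContours(m,0,cv2.CHAIN_APPROX_NONE)[0],key=cv2.contourArea)
h=cv2.convexHull(c)[:,0].astype(float)+0
P=onz(s,h[:,0],h[:,1],3.)
A=np.c_[2*P[:,:2],np.ones(len(P))]; x=np.linalg.lstsq(A,(P[:,:2]**2).sum(1),rcond=None)[0]
print("mat",x[:2],np.sqrt(x[2]+x[0]**2+x[1]**2),len(P))
cv2.imwrite("pics/zA.png",np.clip(1.8*cv2.resize(s["img"][138:193,195:285],None,fx=8,fy=8,interpolation=cv2.INTER_CUBIC),0,255).astype(np.uint8))
cv2.imwrite("pics/zB.png",np.clip(1.8*cv2.resize(s["img"][175:245,185:275],None,fx=8,fy=8,interpolation=cv2.INTER_CUBIC),0,255).astype(np.uint8))
```

```text
[[105, 9, 115], [113, 9, 116], [105, 9, 116], [105, 9, 117], [33, 17, 135], [38, 15, 136], [45, 4, 135]]
mat [528.95081289  28.96575563] 159.0331406302026 19
```

View pics/zA.png

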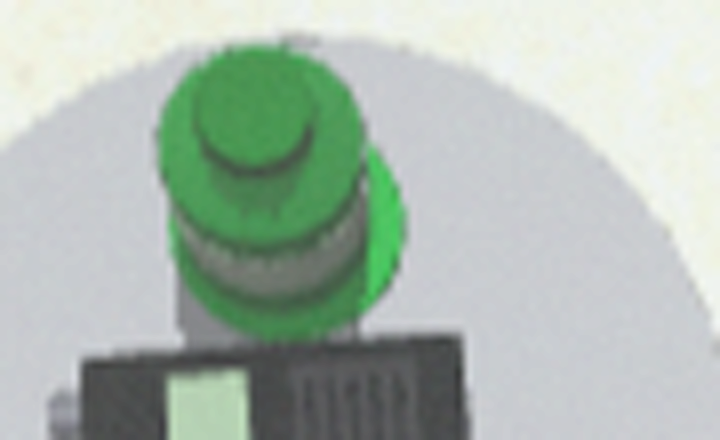

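View pics/zB.png

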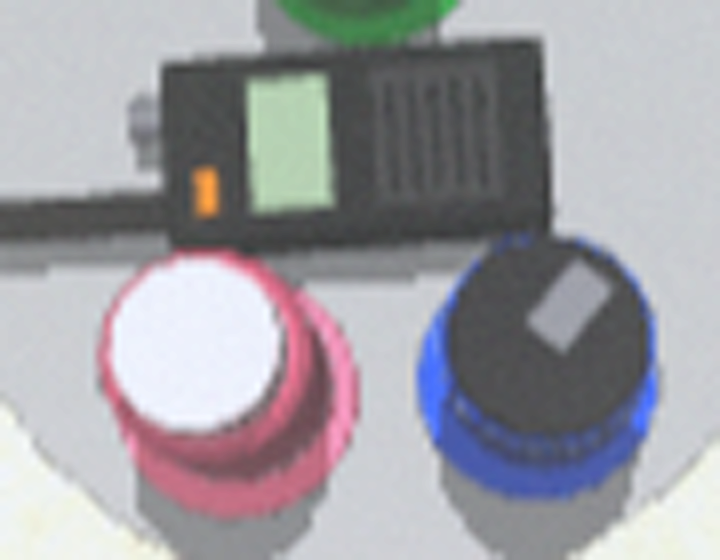

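Run:
```python
from h import *
s=snap("top"); t=snap("side")
A=lambda x,y:((x+.5)/8-.5+195,(y+.5)/8-.5+138)
B=lambda x,y:((x+.5)/8-.5+185,(y+.5)/8-.5+175)
C=lambda x,y:((x+.5)/3-.5+40,(y+.5)/3-.5+120)
D=lambda x,y:((x+.5)/3-.5+140,(y+.5)/3-.5+100)
def o(l,uv,z,s=s): 
    P=onz(s,*uv,float(z)); print(l,P[:2].round(1)); return P[:2]
o("green cap",A(254,110),122); o("gr coaster",A(288,224),7)
o("pink cap",B(195,345),119); o("blue lid",B(548,338),109)
c=[o("r",B(*p),37) for p in [(163,65),(542,40),(552,238),(170,258)]]
print("radio",np.mean(c,0)); v=c[0]+c[3]-c[1]-c[2]; print("yaw",np.degrees(np.arctan2(v[1],v[0])),np.linalg.norm(v)/2,np.linalg.norm(c[0]+c[1]-c[2]-c[3])/2)
for p in [(411,225),(740,225),(578,390),(578,66)]: o("mat",C(*p),3)
# side
o("S pink cap",D(265,161),119,t); o("S green cap",D(423,174),122,t); o("S blue lid",D(281,245),109,t)
for p in [(207,290),(487,290),(347,395),(347,191)]: o("S mat",D(*p),3,t)
```

```text
green cap [603.1  39.8]
gr coaster [604.2  36.8]
pink cap [471.7  72.1]
blue lid [474.2 -12.7]
r [557.6  91.1]
r [564.6 -12.7]
r [509.5 -15.1]
r [504.3  88.2]
radio [534.00488231  37.87558646]
yaw 93.34245360990649 103.71346032838086 54.277236495454936
mat [537.1 158.6]
mat [536.6 -91. ]
mat [413.   31.9]
mat [663.   33.3]
S pink cap [472.7  76.7]
S green cap [602.5  40.3]
S blue lid [477.  -15.4]
S mat [413.4  42.4]
S mat [660.7  10.6]
S mat [521.2 -91.7]
S mat [554. 155.]
```

```bash
cat >> h.py <<'E'
def go(x,y,z,jaw=None):
    st=get_state(); p=st["tcp_pos"]; w,a,b,c=st["ee_rot"]; M=R.from_quat([a,b,c,w]).as_matrix()
    j=np.degrees(np.arctan2(M[1,1],M[0,1]))%180
    print("t",round(st["t"],2),"tcp",p.round(1),"jaw",round(j,1),"zdir",M[:,2].round(3),"F",st["contact_force"].round(1),"w",round(st["gripper_width"],3),"q",st["q"].round(2))
    if jaw is not None:
        d=(jaw-j+90)%180-90; az=-np.radians(d); n=int(np.ceil(abs(az)/.12)) or 1
        print("turn az",round(az,3),"=",n,"x",round(az/n,4)); M=M@R.from_rotvec([0,0,az]).as_matrix()
    d=M.T@(np.array([x,y,z])-p)/10; n=int(np.ceil(np.abs(d[:2]).max()/4.)) or 1
    nn=int(np.ceil(np.linalg.norm(d[:2])/4.1)) or 1
    print("delta cm",d.round(2),"xy",nn,"x",(d[:2]/nn).round(3))
E
python3 - <<'E'
from h import *
go(471.5,73,190,45)
s=snap("top");t=snap("side")
a=ray(s,279.,291.);b=ray(t,174.,184.)
A=np.c_[a,-b];k=np.linalg.lstsq(A,t["position"]-s["position"],rcond=None)[0]; print(s["position"]+k[0]*a,t["position"]+k[1]*b)
E
```

```text
t 0.45 tcp [144.2 582.4 231.2] jaw 76.1 zdir [-0. -0. -1.] F [-1.   0.8  0.4] w 0.992 q [ 1.66  0.04  0.08 -0.   -1.62 -0.33]
turn az 0.543 = 5 x 0.1085
delta cm [59.16 12.87  4.13] xy 15 x [3.944 0.858]
[337.91700084 -56.72693829 159.12890165] [340.01165058 -56.69237431 158.92599152]
```

```bash
python3 -m jog '0 0 0.8 0 0 0.1085 -1; 0 0 0.8 0 0 0.1085 -1; 0 0 0.8 0 0 0.1085 -1; 0 0 0.8 0 0 0.1085 -1; 0 0 0.9 0 0 0.1085 -1; 3.94 0.86 0 0 0 0 -1; 3.94 0.86 0 0 0 0 -1; 3.94 0.86 0 0 0 0 -1; 3.94 0.86 0 0 0 0 -1; 3.94 0.86 0 0 0 0 -1; 3.94 0.86 0 0 0 0 -1; 3.94 0.86 0 0 0 0 -1; 3.94 0.86 0 0 0 0 -1; 3.94 0.86 0 0 0 0 -1; 3.94 0.86 0 0 0 0 -1; 3.94 0.86 0 0 0 0 -1; 3.94 0.86 0 0 0 0 -1; 3.94 0.86 0 0 0 0 -1; 3.94 0.86 0 0 0 0 -1; 0 0 0 0 0 0 -1'
python3 -c "
from h import *
go(471.5,73,190,45)"
```

```text
t: 2.22
tcp_pos: [451.3, 101.8, 190.4]
ee_rot: [0.001, 0.923, -0.386, 0.0]
contact_force: [-1.5, 2.2, -1.6]
gripper_width: 0.999
t 2.22 tcp [451.3 101.8 190.4] jaw 44.6 zdir [ 0.    -0.002 -1.   ] F [-1.5  2.2 -1.6] w 0.999 q [ 0.66 -0.34 -0.33  0.   -1.58  0.12]
turn az -0.007 = 1 x -0.0071
delta cm [3.46 0.6  0.05] xy 1 x [3.465 0.602]
```

```bash
python3 -m jog '3.46 0.6 0 0 0 0 -1; 0 0 0 0 0 0 -1; 0 0 3 0 0 0 -1; 0 0 2 0 0 0 -1; 0 0 0 0 0 0 -1; 0 0 0 0 0 0 -1'
python3 -c "
from h import *
go(471.5,73,58,45)
snap('side','s2');snap('top','t2')"
```

```text
t: 2.72
tcp_pos: [469.0, 78.3, 140.1]
ee_rot: [0.001, 0.924, -0.383, -0.0]
contact_force: [0.8, 0.1, 1.0]
gripper_width: 0.996
t 2.72 tcp [469.   78.3 140.1] jaw 45.0 zdir [-0.001 -0.001 -1.   ] F [0.8 0.1 1. ] w 0.996 q [ 0.59 -0.29 -0.38  0.   -1.48  0.19]
turn az 0.0 = 1 x 0.0002
delta cm [0.55 0.18 8.21] xy 1 x [0.548 0.179]
```

View pics/s2.png

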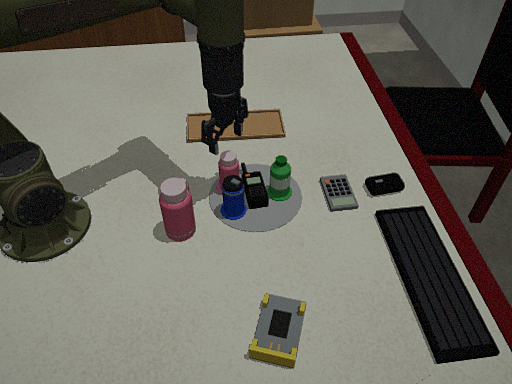

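View pics/t2.png

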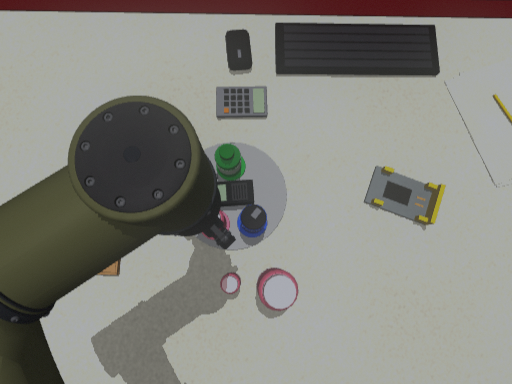

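```bash
python3 -m jog '0.55 0.18 0 0 0 0 -1; 0 0 3 0 0 0 -1; 0 0 3 0 0 0 -1; 0 0 2.5 0 0 0 -1; 0 0 0 0 0 0 -1; 0 0 0 0 0 0 1; 0 0 0 0 0 0 1; 0 0 0 0 0 0 1; 0 0 0 0 0 0 1; 0 0 0 0 0 0 1; 0 0 0 0 0 0 1; 0 0 0 0 0 0 1; 0 0 0 0 0 0 1; 0 0 0 0 0 0 1; 0 0 0 0 0 0 1'
python3 -c "
from h import *
go(471.5,73,55,45)
snap('side','s3')"
```

```text
t: 4.07
tcp_pos: [473.4, 73.5, 58.5]
ee_rot: [-0.001, 0.924, -0.382, 0.002]
contact_force: [-2.3, -1.6, 5.1]
gripper_width: 0.611
t 4.07 tcp [473.4  73.5  58.5] jaw 45.0 zdir [ 0.004  0.001 -1.   ] F [-2.3 -1.6  5.1] w 0.611 q [ 0.58 -0.25 -0.5   0.   -1.32  0.21]
turn az 0.0 = 1 x 0.0005
delta cm [-0.1   0.17  0.35] xy 1 x [-0.102  0.173]
```

View pics/s3.png

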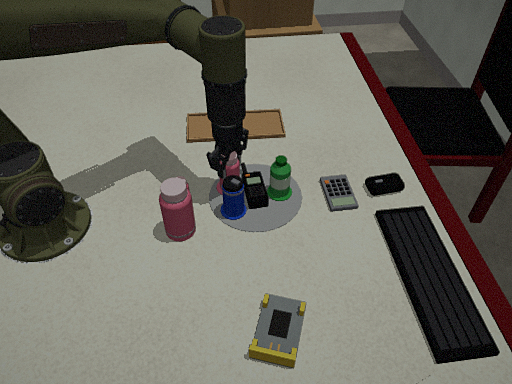

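```bash
python3 -m jog '0 0 -1 0 0 0 1; 0 0 -2 0 0 0 1; 0 0 -3 0 0 0 1; 0 0 -3 0 0 0 1; 0 0 -3 0 0 0 1; 0 0 0 0 0 0 1; 0 0 0 0 0 0 1'
python3 -c "
from h import *
go(425,338,60,45)
snap('side','s4')"
```

```text
t: 4.7
tcp_pos: [473.0, 74.0, 178.5]
ee_rot: [-0.002, 0.924, -0.383, 0.002]
contact_force: [0.0, 1.4, -2.3]
gripper_width: 0.61
t 4.7 tcp [473.   74.  178.5] jaw 45.0 zdir [ 0.005  0.003 -1.   ] F [ 0.   1.4 -2.3] w 0.61 q [ 0.58 -0.3  -0.32  0.   -1.55  0.21]
turn az 0.0 = 1 x 0.0002
delta cm [-22.08 -15.21  11.9 ] xy 7 x [-3.154 -2.173]
```

View pics/s4.png

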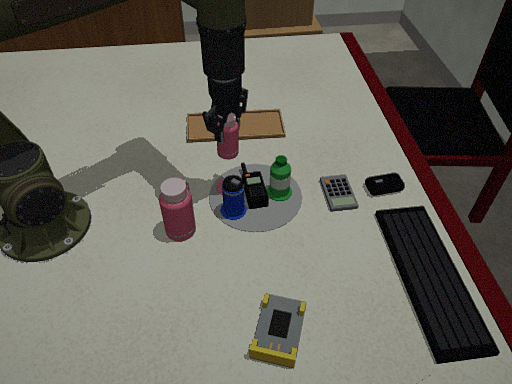

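```bash
python3 -m jog '-1.6 -1.1 0 0 0 0 1; -3.15 -2.17 0 0 0 0 1; -3.15 -2.17 0 0 0 0 1; -3.15 -2.17 0 0 0 0 1; -3.15 -2.17 0 0 0 0 1; -3.15 -2.17 0 0 0 0 1; -3.15 -2.17 0 0 0 0 1; -1.6 -1.1 0 0 0 0 1; 0 0 0 0 0 0 1; 0 0 0 0 0 0 1; 0 0 2.5 0 0 0 1; 0 0 3 0 0 0 1; 0 0 3 0 0 0 1; 0 0 2 0 0 0 1; 0 0 0.8 0 0 0 1; 0 0 0 0 0 0 1; 0 0 0 0 0 0 1'
python3 -c "
from h import *
go(425,338,56.5,45)"
```

```text
t: 6.17
tcp_pos: [423.9, 336.9, 63.2]
ee_rot: [-0.0, 0.924, -0.383, 0.0]
contact_force: [0.2, 0.9, -0.6]
gripper_width: 0.614
t 6.17 tcp [423.9 336.9  63.2] jaw 45.0 zdir [ 0.001 -0.    -1.   ] F [ 0.2  0.9 -0.6] w 0.614 q [ 1.04 -0.07 -0.33  0.   -1.31 -0.26]
turn az -0.0 = 1 x -0.0004
delta cm [-0.01 -0.16  0.67] xy 1 x [-0.006 -0.157]
```

```bash
python3 -m jog '0 0 0.4 0 0 0 1; 0 0 0.2 0 0 0 1; 0 0 0 0 0 0 1; 0 0 0 0 0 0 1'
python3 -c "
from h import *
go(425,338,56.5,45)"
```

```text
t: 6.5
tcp_pos: [423.5, 337.5, 56.9]
ee_rot: [-0.0, 0.924, -0.383, 0.0]
contact_force: [0.2, 0.0, -1.2]
gripper_width: 0.621
t 6.5 tcp [423.5 337.5  56.9] jaw 45.0 zdir [ 0.001  0.001 -1.   ] F [ 0.2  0.  -1.2] w 0.621 q [ 1.04 -0.07 -0.34  0.   -1.3  -0.26]
turn az 0.0 = 1 x 0.0002
delta cm [ 0.07 -0.14  0.04] xy 1 x [ 0.069 -0.142]
```

```bash
python3 -m jog '0 0 0.12 0 0 0 1; 0 0 0 0 0 0 1; 0 0 0 0 0 0 1'
python3 -c "
from h import *
go(425,338,56.5,45)"
```

```text
t: 6.75
tcp_pos: [423.7, 337.5, 56.6]
ee_rot: [-0.0, 0.924, -0.382, 0.0]
contact_force: [-3.2, -2.1, 5.3]
gripper_width: 0.616
t 6.75 tcp [423.7 337.5  56.6] jaw 45.0 zdir [ 0.001  0.    -1.   ] F [-3.2 -2.1  5.3] w 0.616 q [ 1.04 -0.07 -0.34  0.   -1.29 -0.26]
turn az 0.0 = 1 x 0.0005
delta cm [ 0.06 -0.13  0.01] xy 1 x [ 0.056 -0.13 ]
```

```bash
python3 -m jog '0 0 0 0 0 0 -1; 0 0 0 0 0 0 -1; 0 0 0 0 0 0 -1; 0 0 0 0 0 0 -1; 0 0 0 0 0 0 -1; 0 0 0 0 0 0 -1; 0 0 0 0 0 0 -1; 0 0 -3 0 0 0 -1; 0 0 -3 0 0 0 -1; 0 0 -3 0 0 0 -1; 0 0 -3 0 0 0 -1; 0 0 0 0 0 0 -1'
python3 -c "
from h import *
go(603,40,58.5,45)
snap('side','s5')"
```

```text
t: 7.75
tcp_pos: [425.5, 338.7, 182.7]
ee_rot: [-0.005, 0.924, -0.383, 0.002]
contact_force: [1.0, -0.1, 1.9]
gripper_width: 0.997
t 7.75 tcp [425.5 338.7 182.7] jaw 45.0 zdir [ 0.008  0.007 -1.   ] F [ 1.  -0.1  1.9] w 0.997 q [ 1.04 -0.12 -0.16  0.   -1.52 -0.26]
turn az 0.0 = 1 x 0.0002
delta cm [33.67  8.71 12.35] xy 9 x [3.741 0.968]
```

View pics/s5.png

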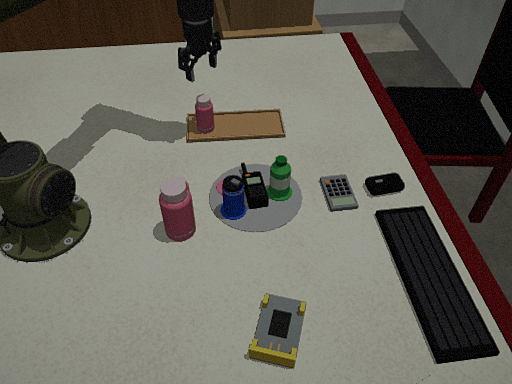

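```bash
python3 -m jog '3.73 0.87 0 0 0 0 -1; 3.73 0.87 0 0 0 0 -1; 3.73 0.87 0 0 0 0 -1; 3.73 0.87 0 0 0 0 -1; 3.73 0.87 0 0 0 0 -1; 3.73 0.87 0 0 0 0 -1; 3.73 0.87 0 0 0 0 -1; 3.73 0.87 0 0 0 0 -1; 3.73 0.87 0 0 0 0 -1; 0 0 0 0 0 0 -1; 0 0 0 0 0 0 -1; 0 0 0 0 0 0 -1'
python3 -c "
from h import *
go(603,40,58.5,45)"
```

```text
t: 8.8
tcp_pos: [605.0, 44.4, 174.0]
ee_rot: [0.0, 0.924, -0.383, -0.001]
contact_force: [0.5, -0.6, 0.5]
gripper_width: 1.001
t 8.8 tcp [605.   44.4 174. ] jaw 45.0 zdir [-0.002 -0.    -1.   ] F [ 0.5 -0.6  0.5] w 1.001 q [ 0.4   0.06  0.   -0.   -1.51  0.38]
turn az -0.001 = 1 x -0.0007
delta cm [ 0.18  0.44 11.55] xy 1 x [0.177 0.438]
```

```bash
python3 -m jog '0.18 0.44 0 0 0 0 -1; 0 0 3 0 0 0 -1; 0 0 3 0 0 0 -1; 0 0 3 0 0 0 -1; 0 0 2.4 0 0 0 -1; 0 0 0 0 0 0 -1; 0 0 0 0 0 0 -1'
python3 -c "
from h import *
go(603,40,58.5,45); snap('side','s6');"
```

```text
t: 9.38
tcp_pos: [602.6, 40.6, 60.7]
ee_rot: [0.001, 0.924, -0.382, -0.001]
contact_force: [0.3, -0.6, 1.7]
gripper_width: 1.001
t 9.38 tcp [602.6  40.6  60.7] jaw 45.1 zdir [-0.002 -0.001 -1.   ] F [ 0.3 -0.6  1.7] w 1.001 q [ 0.4   0.1  -0.17  0.   -1.31  0.39]
turn az 0.002 = 1 x 0.0018
delta cm [0.07 0.01 0.22] xy 1 x [0.071 0.015]
```

View pics/s6.png

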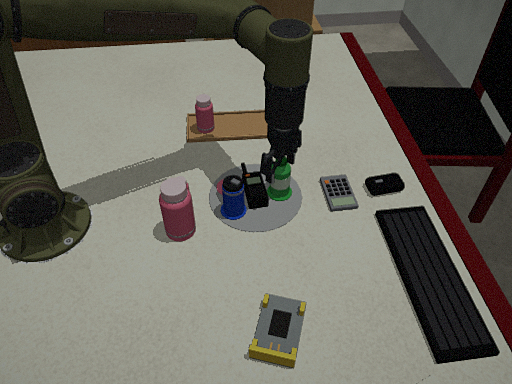

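```bash
python3 -m jog '0 0 0.3 0 0 0 -1; 0 0 0 0 0 0 1; 0 0 0 0 0 0 1; 0 0 0 0 0 0 1; 0 0 0 0 0 0 1; 0 0 0 0 0 0 1; 0 0 0 0 0 0 1; 0 0 0 0 0 0 1; 0 0 0 0 0 0 1; 0 0 0 0 0 0 1'
python3 -c "
from h import *
go(602,333,58.5,45)"
python3 -m jog '0 0 -1 0 0 0 1; 0 0 -2 0 0 0 1; 0 0 -3 0 0 0 1; 0 0 -3 0 0 0 1; 0 0 -3 0 0 0 1; 0 0 0 0 0 0 1; 0 0 0 0 0 0 1'
python3 -c "
from h import *
go(602,333,58.5,45)"
```

```text
t: 10.27
tcp_pos: [604.2, 40.0, 59.6]
ee_rot: [-0.0, 0.924, -0.383, 0.001]
contact_force: [-1.4, -0.6, 6.1]
gripper_width: 0.612
t 10.27 tcp [604.2  40.   59.6] jaw 45.0 zdir [ 0.002 -0.    -1.   ] F [-1.4 -0.6  6.1] w 0.612 q [ 0.4   0.1  -0.17  0.   -1.3   0.39]
turn az 0.0 = 1 x 0.0001
delta cm [-20.88 -20.57   0.11] xy 8 x [-2.61  -2.571]
t: 10.85
tcp_pos: [604.2, 40.5, 180.1]
ee_rot: [-0.001, 0.924, -0.383, 0.001]
contact_force: [-1.1, 0.3, -2.8]
gripper_width: 0.608
t 10.85 tcp [604.2  40.5 180.1] jaw 45.0 zdir [ 0.003  0.002 -1.   ] F [-1.1  0.3 -2.8] w 0.608 q [ 0.4   0.05  0.   -0.   -1.52  0.39]
turn az 0.0 = 1 x 0.0
delta cm [-20.85 -20.49  12.21] xy 8 x [-2.606 -2.561]
```

```bash
python3 -m jog '-1.3 -1.28 0 0 0 0 1; -2.61 -2.57 0 0 0 0 1; -2.61 -2.57 0 0 0 0 1; -2.61 -2.57 0 0 0 0 1; -2.61 -2.57 0 0 0 0 1; -2.61 -2.57 0 0 0 0 1; -2.61 -2.57 0 0 0 0 1; -2.61 -2.57 0 0 0 0 1; -1.3 -1.28 0 0 0 0 1; 0 0 0 0 0 0 1; 0 0 0 0 0 0 1; 0 0 2.5 0 0 0 1; 0 0 3 0 0 0 1; 0 0 3 0 0 0 1; 0 0 2 0 0 0 1; 0 0 1 0 0 0 1; 0 0 0 0 0 0 1; 0 0 0 0 0 0 1'
python3 -c "
from h import *
go(602,333,57.6,45)"
```

```text
t: 12.35
tcp_pos: [601.6, 332.4, 63.6]
ee_rot: [0.0, 0.924, -0.383, 0.0]
contact_force: [1.4, -0.5, -1.7]
gripper_width: 0.609
t 12.35 tcp [601.6 332.4  63.6] jaw 45.0 zdir [ 0. -0. -1.] F [ 1.4 -0.5 -1.7] w 0.609 q [ 0.79  0.31  0.08  0.   -1.34 -0.01]
turn az -0.001 = 1 x -0.0005
delta cm [-0.02 -0.07  0.6 ] xy 1 x [-0.019 -0.071]
```

```bash
python3 -m jog '0 0 0.4 0 0 0 1; 0 0 0.3 0 0 0 1; 0 0 0 0 0 0 1; 0 0 0 0 0 0 1; 0 0 0 0 0 0 1'
python3 -c "
from h import *
go(602,333,57.6,45)"
```

```text
t: 12.77
tcp_pos: [602.0, 333.3, 57.6]
ee_rot: [-0.001, 0.924, -0.383, 0.001]
contact_force: [-0.1, -1.2, 2.4]
gripper_width: 0.61
t 12.77 tcp [602.  333.3  57.6] jaw 45.0 zdir [ 0.002  0.001 -1.   ] F [-0.1 -1.2  2.4] w 0.61 q [ 0.8   0.31  0.07  0.   -1.33 -0.01]
turn az 0.0 = 1 x 0.0002
delta cm [0.02 0.02 0.  ] xy 1 x [0.02  0.019]
```

Down and in contact. I release, rise and head for the blue tumbler.

```bash
python3 -m jog '0 0 0 0 0 0 -1; 0 0 0 0 0 0 -1; 0 0 0 0 0 0 -1; 0 0 0 0 0 0 -1; 0 0 0 0 0 0 -1; 0 0 0 0 0 0 -1; 0 0 0 0 0 0 -1; 0 0 -3 0 0 0 -1; 0 0 -3 0 0 0 -1; 0 0 -3 0 0 0 -1; 0 0 -3 0 0 0 -1; 0 0 0 0 0 0 -1; 0 0 0 0 0 0 -1'
python3 -c "
from h import *
go(475,-13,58.5,45)"
```

```text
t: 13.85
tcp_pos: [602.1, 333.7, 179.2]
ee_rot: [-0.002, 0.924, -0.383, 0.001]
contact_force: [0.2, 0.8, -0.6]
gripper_width: 0.999
t 13.85 tcp [602.1 333.7 179.2] jaw 45.0 zdir [ 0.004  0.003 -1.   ] F [ 0.2  0.8 -0.6] w 0.999 q [ 0.8   0.27  0.25  0.   -1.54 -0.01]
turn az 0.0 = 1 x 0.0001
delta cm [15.52 33.56 11.91] xy 10 x [1.552 3.356]
```

```bash
python3 -m jog '1.55 3.34 0 0 0 0 -1; 1.55 3.34 0 0 0 0 -1; 1.55 3.34 0 0 0 0 -1; 1.55 3.34 0 0 0 0 -1; 1.55 3.34 0 0 0 0 -1; 1.55 3.34 0 0 0 0 -1; 1.55 3.34 0 0 0 0 -1; 1.55 3.34 0 0 0 0 -1; 1.55 3.34 0 0 0 0 -1; 1.55 3.34 0 0 0 0 -1; 0 0 0 0 0 0 -1; 0 0 0 0 0 0 -1; 0 0 0 0 0 0 -1'
python3 -c "
from h import *
go(475,-13,58.5,45); snap('side','s7');snap('top','t7')"
```

```text
t: 14.93
tcp_pos: [474.5, -12.7, 175.4]
ee_rot: [0.0, 0.924, -0.383, -0.0]
contact_force: [-0.0, 0.1, 0.0]
gripper_width: 1.005
t 14.93 tcp [474.5 -12.7 175.4] jaw 45.0 zdir [-0.001  0.    -1.   ] F [-0.   0.1  0. ] w 1.005 q [ 0.4  -0.3  -0.33 -0.   -1.55  0.39]
turn az -0.0 = 1 x -0.0004
delta cm [ 0.06 -0.02 11.69] xy 1 x [ 0.064 -0.021]
```

View pics/s7.png

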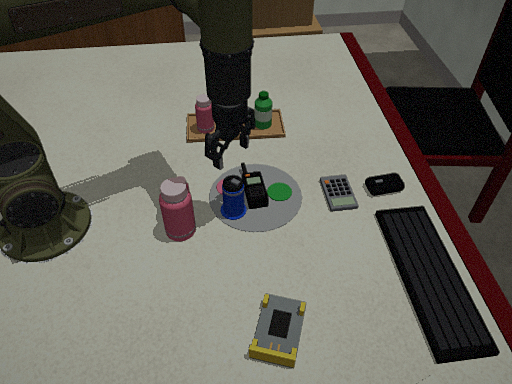

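View pics/t7.png

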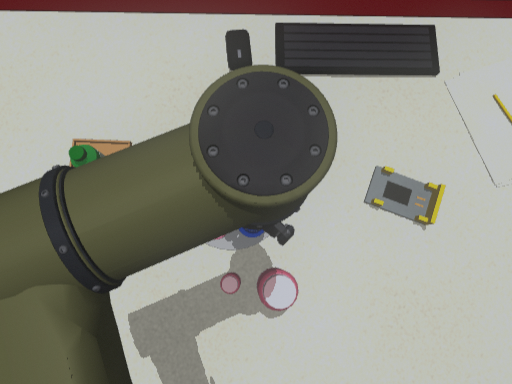

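```bash
python3 -m jog '0 0 2.5 0 0 0 -1; 0 0 3 0 0 0 -1; 0 0 3 0 0 0 -1; 0 0 3 0 0 0 -1; 0 0 0.3 0 0 0 -1; 0 0 0 0 0 0 -1; 0 0 0 0 0 0 1; 0 0 0 0 0 0 1; 0 0 0 0 0 0 1; 0 0 0 0 0 0 1; 0 0 0 0 0 0 1; 0 0 0 0 0 0 1; 0 0 0 0 0 0 1; 0 0 0 0 0 0 1; 0 0 0 0 0 0 1'
python3 -c "
from h import *
go(475,-13,58.5,45); snap('side','s8')"
python3 -m jog '0 0 -1 0 0 0 1; 0 0 -2 0 0 0 1; 0 0 -3 0 0 0 1; 0 0 -3 0 0 0 1; 0 0 -3 0 0 0 1; 0 0 0 0 0 0 1; 0 0 0 0 0 0 1'
python3 -c "
from h import *
go(514,335,58.5,45)
snap('side','s9')"
```

```text
t: 16.28
tcp_pos: [476.0, -12.6, 60.7]
ee_rot: [-0.001, 0.924, -0.383, 0.002]
contact_force: [-1.8, 0.1, 5.8]
gripper_width: 0.617
t 16.28 tcp [476.  -12.6  60.7] jaw 45.0 zdir [ 0.004  0.001 -1.   ] F [-1.8  0.1  5.8] w 0.617 q [ 0.4  -0.26 -0.5   0.   -1.32  0.39]
turn az 0.0 = 1 x 0.0003
delta cm [-0.04  0.11  0.22] xy 1 x [-0.042  0.105]
t: 16.92
tcp_pos: [475.5, -12.4, 180.6]
ee_rot: [-0.002, 0.924, -0.383, 0.001]
contact_force: [-0.3, 0.6, -4.5]
gripper_width: 0.617
t 16.92 tcp [475.5 -12.4 180.6] jaw 45.0 zdir [ 0.004  0.002 -1.   ] F [-0.3  0.6 -4.5] w 0.617 q [ 0.4  -0.3  -0.32 -0.   -1.55  0.39]
turn az 0.0 = 1 x 0.0001
delta cm [-21.86 -27.24  12.29] xy 9 x [-2.429 -3.026]
```

View pics/s9.png

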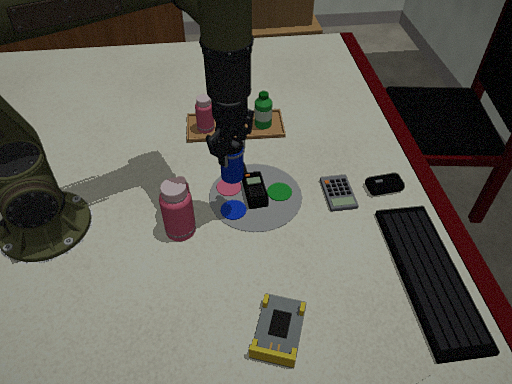

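```bash
python3 -m jog '-1.22 -1.52 0 0 0 0 1; -2.43 -3.02 0 0 0 0 1; -2.43 -3.02 0 0 0 0 1; -2.43 -3.02 0 0 0 0 1; -2.43 -3.02 0 0 0 0 1; -2.43 -3.02 0 0 0 0 1; -2.43 -3.02 0 0 0 0 1; -2.43 -3.02 0 0 0 0 1; -2.43 -3.02 0 0 0 0 1; -1.22 -1.52 0 0 0 0 1; 0 0 0 0 0 0 1; 0 0 0 0 0 0 1; 0 0 0 0 0 0 1'
python3 -c "
from h import *
go(514,335,58.7,45)"
```

```text
t: 18.05
tcp_pos: [511.8, 333.7, 176.6]
ee_rot: [0.001, 0.924, -0.383, -0.001]
contact_force: [-0.5, -0.7, -1.7]
gripper_width: 0.615
t 18.05 tcp [511.8 333.7 176.6] jaw 45.0 zdir [-0.002 -0.002 -1.   ] F [-0.5 -0.7 -1.7] w 0.615 q [ 0.91  0.07  0.02 -0.   -1.52 -0.12]
turn az 0.0 = 1 x 0.0001
delta cm [ 0.06 -0.29 11.79] xy 1 x [ 0.06  -0.285]
```

```bash
python3 -m jog '0 -0.2 2.5 0 0 0 1; 0 0 3 0 0 0 1; 0 0 3 0 0 0 1; 0 0 2 0 0 0 1; 0 0 0.7 0 0 0 1; 0 0 0 0 0 0 1; 0 0 0 0 0 0 1; 0 0 0 0 0 0 1'
python3 -c "
from h import *
go(514,335,58.7,45)"
```

```text
t: 18.72
tcp_pos: [514.8, 336.1, 68.6]
ee_rot: [-0.001, 0.924, -0.383, 0.001]
contact_force: [-0.5, -0.1, -2.5]
gripper_width: 0.616
t 18.72 tcp [514.8 336.1  68.6] jaw 45.0 zdir [ 0.003  0.002 -1.   ] F [-0.5 -0.1 -2.5] w 0.616 q [ 0.9   0.12 -0.13  0.   -1.32 -0.12]
turn az -0.0 = 1 x -0.0001
delta cm [0.02 0.14 0.99] xy 1 x [0.02  0.136]
```

```bash
python3 -m jog '0 0 0.5 0 0 0 1; 0 0 0.4 0 0 0 1; 0 0 0 0 0 0 1; 0 0 0 0 0 0 1; 0 0 0 0 0 0 1'
python3 -c "
from h import *
go(514,335,58.7,45)"
```

```text
t: 19.13
tcp_pos: [514.5, 336.2, 58.8]
ee_rot: [-0.001, 0.924, -0.382, 0.001]
contact_force: [-0.2, -0.7, 5.2]
gripper_width: 0.617
t 19.13 tcp [514.5 336.2  58.8] jaw 45.0 zdir [ 0.002  0.001 -1.   ] F [-0.2 -0.7  5.2] w 0.617 q [ 0.9   0.12 -0.14  0.   -1.3  -0.12]
turn az 0.0 = 1 x 0.0005
delta cm [0.06 0.12 0.01] xy 1 x [0.055 0.12 ]
```

```bash
python3 -m jog '0 0 0 0 0 0 -1; 0 0 0 0 0 0 -1; 0 0 0 0 0 0 -1; 0 0 0 0 0 0 -1; 0 0 0 0 0 0 -1; 0 0 0 0 0 0 -1; 0 0 0 0 0 0 -1; 0 0 -3 0 0 0 -1; 0 0 -3 0 0 0 -1; 0 0 -3 0 0 0 -1; 0 0 -3 0 0 0 -1; 0 0 0 0 0 0 -1; 0 0 0 0 0 0 -1'
python3 - <<'E'
from h import *
s=snap('top','t10'); t=snap('side','s10')
go(535,37,150,3)
cv2.imwrite("pics/zC.png",np.clip(1.8*cv2.resize(s["img"][135:255,165:300],None,fx=5.5,fy=5.,interpolation=cv2.INTER_CUBIC) if 0 else 1.8*cv2.resize(s["img"][135:255,165:300],None,fx=5,fy=5,interpolation=cv2.INTER_CUBIC),0,255).astype(np.uint8))
E
```

```text
t: 20.22
tcp_pos: [514.5, 336.5, 179.8]
ee_rot: [-0.002, 0.924, -0.383, 0.001]
contact_force: [1.0, -0.4, -2.3]
gripper_width: 1.001
t 20.32 tcp [513.4 335.7 176.3] jaw 45.0 zdir [-0.001 -0.    -1.   ] F [ 0.1 -0.7 -1.2] w 1.0 q [ 0.9   0.08  0.02 -0.   -1.52 -0.12]
turn az 0.733 = 7 x 0.1047
delta cm [29.94 -0.6   2.64] xy 8 x [ 3.742 -0.075]
```

View pics/zC.png

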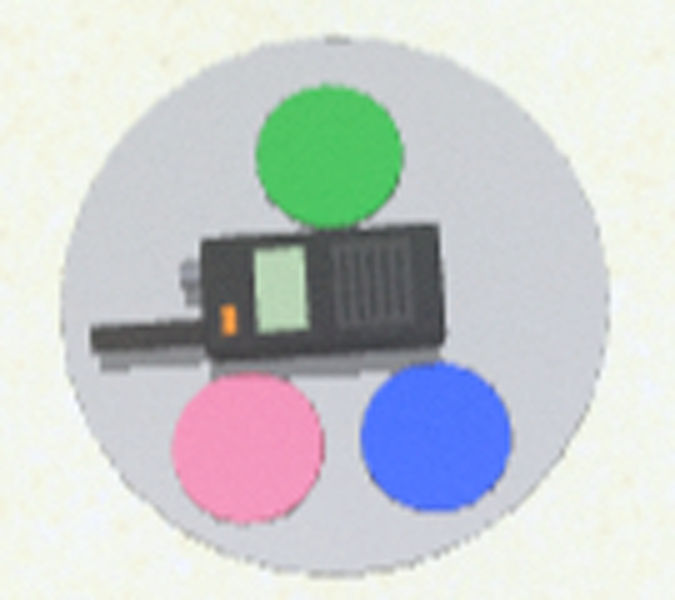

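View pics/s10.png

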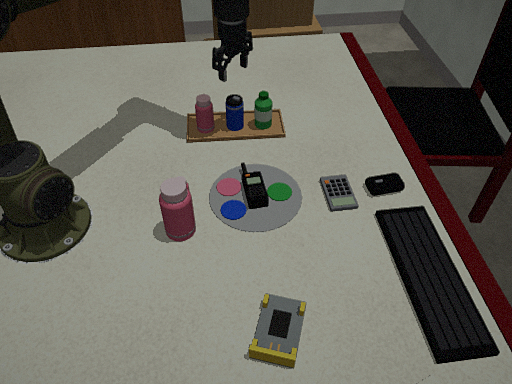

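Run:
```python
from h import *
from scipy.optimize import least_squares
for n in("top","side"):
    s=snap(n); g=s["img"]; H=hsv(s)
    reg=np.zeros(g.shape[:2],np.uint8)
    if n=="top": reg[135:255,165:300]=255
    else: reg[160:232,205:305]=255
    for nm,lo,hi in (("pink",(155,50,60),(180,255,255)),("green",(50,120,60),(75,255,255)),("blue",(105,120,60),(125,255,255))):
        m=cv2.inRange(H,lo,hi)&reg
        c=max(cv2.findContours(m,0,cv2.CHAIN_APPROX_NONE)[0],key=cv2.contourArea)
        M=cv2.moments(cv2.convexHull(c));u,v=M["m10"]/M["m00"],M["m01"]/M["m00"]
        print(n,nm,cv2.contourArea(c),cv2.boundingRect(c),onz(s,u,v,7.)[:2].round(1))
    if n=="top":
        m=((H[:,:,2]<70)*255).astype(np.uint8)&reg
        c=max(cv2.findContours(m,0,cv2.CHAIN_APPROX_NONE)[0],key=cv2.contourArea)
        pts=[((x+.5)/5-.5+165,(y+.5)/5-.5+135) for x,y in [(202,240),(438,224),(444,344),(210,360)]]
        P=[onz(s,*p,37.)[:2] for p in pts]; print(np.round(P,1),"c",np.mean(P,0)); 
        v=P[0]+P[3]-P[1]-P[2]; print(np.degrees(np.arctan2(v[1],v[0])))
```

```text
top pink 682.5 (199, 209, 31, 31) [469.6  72.4]
top green 582.0 (217, 153, 28, 28) [603.  37.]
top blue 649.0 (237, 208, 30, 29) [473.8 -11.2]
[[557.8  91. ]
 [564.9 -12.4]
 [511.5 -14.8]
 [504.8  86.5]] c [534.76208096  37.56811604]
93.86150993957901
side pink 335.0 (216, 178, 26, 18) [468.9  68.4]
side green 318.5 (267, 183, 25, 18) [602.1  32.1]
side blue 368.0 (221, 200, 25, 20) [473.  -15.6]
```

```bash
python3 -m jog '0 0 0 0 0 0.1032 -1; 0 0 0 0 0 0.1032 -1; 0 0 0 0 0 0.1032 -1; 0 0 0 0 0 0.1032 -1; 0 0 0 0 0 0.1032 -1; 0 0 0 0 0 0.1032 -1; 0 0 0 0 0 0.1032 -1; 0 0 0 0 0 0 -1; 0 0 0 0 0 0 -1'
python3 -c "
from h import *
go(535,37.5,120,3.6)"
```

```text
t: 21.17
tcp_pos: [513.5, 335.5, 176.1]
ee_rot: [0.001, 0.73, -0.683, 0.0]
contact_force: [-0.3, 0.3, 0.6]
gripper_width: 0.997
t 21.17 tcp [513.5 335.5 176.1] jaw 3.8 zdir [-0.001 -0.001 -1.   ] F [-0.3  0.3  0.6] w 0.997 q [ 0.9   0.08  0.02 -0.   -1.52 -0.84]
turn az 0.003 = 1 x 0.0033
delta cm [29.87 -0.28  5.65] xy 8 x [ 3.733 -0.035]
```

```bash
python3 -m jog '3.73 -0.035 0 0 0 0 -1; 3.73 -0.035 0 0 0 0 -1; 3.73 -0.035 0 0 0 0 -1; 3.73 -0.035 0 0 0 0 -1; 3.73 -0.035 0.5 0 0 0 -1; 3.73 -0.035 1 0 0 0 -1; 3.73 -0.035 1 0 0 0 -1; 3.73 -0.035 1 0 0 0 -1; 0 0 2 0 0 0 -1; 0 0 3 0 0 0 -1; 0 0 3 0 0 0 -1; 0 0 2 0 0 0 -1; 0 0 0 0 0 0 -1; 0 0 0 0 0 0 -1; 0 0 0 0 0 0 -1'
python3 -c "
from h import *
go(535,37.5,9,3.6);snap('side','s11')"
```

```text
t: 22.42
tcp_pos: [536.3, 38.2, 43.9]
ee_rot: [-0.001, 0.73, -0.684, 0.001]
contact_force: [0.5, -0.7, 0.7]
gripper_width: 1.0
t 22.42 tcp [536.3  38.2  43.9] jaw 3.7 zdir [ 0.002 -0.    -1.   ] F [ 0.5 -0.7  0.7] w 1.0 q [ 0.45 -0.07 -0.37  0.   -1.27 -0.38]
turn az 0.002 = 1 x 0.002
delta cm [0.06 0.14 3.49] xy 1 x [0.062 0.143]
```

View pics/s11.png

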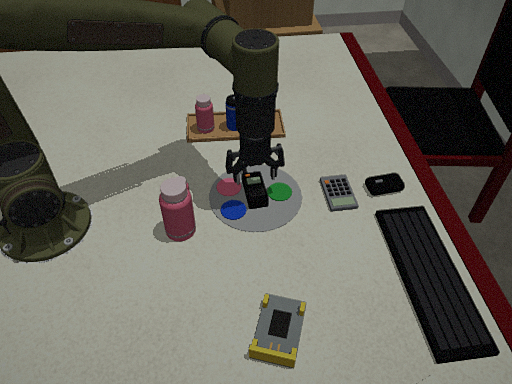

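```bash
python3 -m jog '0.06 0.14 1.5 0 0 0 -1; 0 0 1.5 0 0 0 -1; 0 0 0.5 0 0 0 -1; 0 0 0 0 0 0 -1; 0 0 0 0 0 0 -1'
python3 -c "
from h import *
go(535,37.5,8,3.6)"
```

```text
t: 22.88
tcp_pos: [534.7, 37.6, 8.4]
ee_rot: [-0.001, 0.729, -0.684, 0.001]
contact_force: [-0.2, 0.1, 0.8]
gripper_width: 0.998
t 22.88 tcp [534.7  37.6   8.4] jaw 3.7 zdir [ 0.002 -0.    -1.   ] F [-0.2  0.1  0.8] w 0.998 q [ 0.45 -0.04 -0.41  0.   -1.2  -0.38]
turn az 0.001 = 1 x 0.0009
delta cm [ 0.01 -0.03  0.04] xy 1 x [ 0.007 -0.032]
```

```bash
python3 -m jog '0 0 0 0 0 0 1; 0 0 0 0 0 0 1; 0 0 0 0 0 0 1; 0 0 0 0 0 0 1; 0 0 0 0 0 0 1; 0 0 0 0 0 0 1; 0 0 0 0 0 0 1; 0 0 0 0 0 0 1; 0 0 0 0 0 0 1'
python3 -c "
from h import *
go(535,37.5,8,3.6);snap('side','s12')"
python3 -m jog '0 0 -1 0 0 0 1; 0 0 -2 0 0 0 1; 0 0 -2 0 0 0 1; 0 0 -3 0 0 0 1; 0 0 0 0 0 0 1; 0 0 0 0 0 0 1'
python3 -c "
from h import *
go(535.1,-354.9,80,158.6);snap('side','s13')"
```

```text
t: 23.63
tcp_pos: [535.0, 37.7, 8.5]
ee_rot: [-0.001, 0.729, -0.684, 0.001]
contact_force: [1.5, 0.6, 5.8]
gripper_width: 0.601
t 23.63 tcp [535.   37.7   8.5] jaw 3.6 zdir [ 0.002  0.    -1.   ] F [1.5 0.6 5.8] w 0.601 q [ 0.45 -0.04 -0.41  0.   -1.2  -0.38]
turn az 0.001 = 1 x 0.0007
delta cm [0.02 0.   0.05] xy 1 x [0.016 0.   ]
t: 24.18
tcp_pos: [534.6, 37.7, 88.9]
ee_rot: [-0.001, 0.729, -0.684, 0.0]
contact_force: [0.2, 0.2, -2.7]
gripper_width: 0.597
t 24.18 tcp [534.6  37.7  88.9] jaw 3.6 zdir [ 0.002  0.001 -1.   ] F [ 0.2  0.2 -2.7] w 0.597 q [ 0.45 -0.1  -0.32 -0.   -1.36 -0.38]
turn az 0.437 = 4 x 0.1091
delta cm [ 36.54 -14.37   0.84] xy 10 x [ 3.654 -1.437]
```

View pics/s13.png

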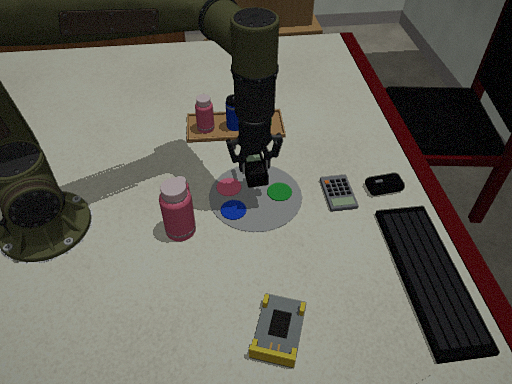

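```bash
python3 -m jog '0 0 0 0 0 0.1091 1; 0 0 0 0 0 0.1091 1; 0 0 0 0 0 0.1091 1; 0 0 0 0 0 0.1091 1; 1.8 -0.7 0 0 0 0 1; 3.65 -1.44 0 0 0 0 1; 3.65 -1.44 0 0 0 0 1; 3.65 -1.44 0 0 0 0 1; 3.65 -1.44 0 0 0 0 1; 3.65 -1.44 0 0 0 0 1; 3.65 -1.44 0 0 0 0 1; 3.65 -1.44 0 0 0 0 1; 3.65 -1.44 0 0 0 0 1; 3.65 -1.44 0 0 0 0 1; 1.8 -0.7 0 0 0 0 1; 0 0 0 0 0 0 1; 0 0 0 0 0 0 1; 0 0 0 0 0 0 1'
python3 -c "
from h import *
go(535.1,-356,13.5,158.6);snap('side','s14');snap('top','t14')"
```

```text
t: 25.73
tcp_pos: [534.0, -353.7, 85.4]
ee_rot: [-0.001, -0.564, 0.826, 0.001]
contact_force: [0.0, -0.2, -1.8]
gripper_width: 0.595
t 25.73 tcp [ 534.  -353.7   85.4] jaw 158.6 zdir [-0.003  0.001 -1.   ] F [ 0.  -0.2 -1.8] w 0.595 q [-0.27  0.18 -0.03 -0.   -1.36 -0.1 ]
turn az -0.0 = 1 x -0.0001
delta cm [ 0.17 -0.21  7.19] xy 1 x [ 0.173 -0.211]
```

View pics/s14.png

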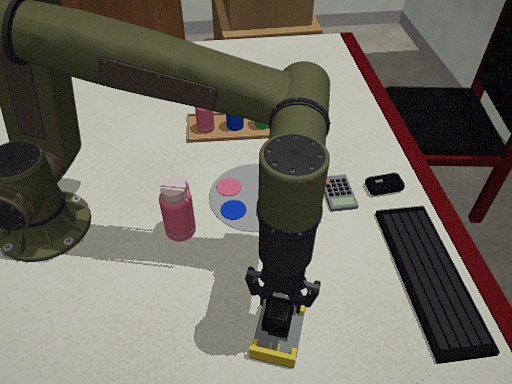

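View pics/t14.png

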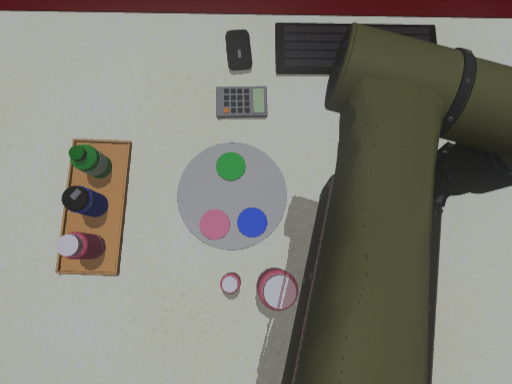

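```bash
python3 -m jog '0.17 -0.2 1 0 0 0 1; 0 0 2 0 0 0 1; 0 0 2 0 0 0 1; 0 0 1 0 0 0 1; 0 0 0.4 0 0 0 1; 0 0 0 0 0 0 1; 0 0 0 0 0 0 1; 0 0 0 0 0 0 1'
python3 -c "
from h import *
go(535.1,-356,13.5,158.6);snap('side','s15')"
```

```text
t: 26.5
tcp_pos: [536.8, -357.1, 24.8]
ee_rot: [0.0, -0.564, 0.826, -0.001]
contact_force: [0.4, 0.2, -1.3]
gripper_width: 0.599
t 26.5 tcp [ 536.8 -357.1   24.8] jaw 158.6 zdir [ 0.002 -0.001 -1.   ] F [ 0.4  0.2 -1.3] w 0.599 q [-0.28  0.23 -0.09  0.   -1.25 -0.1 ]
turn az 0.001 = 1 x 0.0006
delta cm [-0.04  0.2   1.12] xy 1 x [-0.035  0.203]
```

View pics/s15.png

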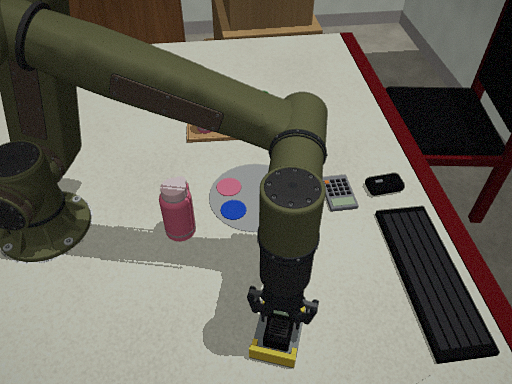

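```bash
python3 -m jog '0 0.1 0.4 0 0 0 1; 0 0 0.4 0 0 0 1; 0 0 0.25 0 0 0 1; 0 0 0 0 0 0 1; 0 0 0 0 0 0 1'
python3 -c "
from h import *
go(535.1,-356,13.5,158.6)"
```

```text
t: 26.97
tcp_pos: [535.3, -356.5, 13.6]
ee_rot: [0.0, -0.564, 0.826, -0.0]
contact_force: [-1.8, 2.8, 5.2]
gripper_width: 0.595
t 26.97 tcp [ 535.3 -356.5   13.6] jaw 158.6 zdir [ 0.001 -0.001 -1.   ] F [-1.8  2.8  5.2] w 0.595 q [-0.28  0.23 -0.11  0.   -1.23 -0.1 ]
turn az 0.0 = 1 x 0.0005
delta cm [-0.03  0.04  0.01] xy 1 x [-0.035  0.038]
```

```bash
python3 -m jog '0 0 0 0 0 0 -1; 0 0 0 0 0 0 -1; 0 0 0 0 0 0 -1; 0 0 0 0 0 0 -1; 0 0 0 0 0 0 -1; 0 0 0 0 0 0 -1; 0 0 0 0 0 0 -1; 0 0 -2 0 0 0 -1; 0 0 -3 0 0 0 -1; 0 0 -4 0 0 0 -1; 0 0 -4 0 0 0 -1; 0 0 -3 0 0 0 -1; 0 0 0 0 0 0 -1; 0 0 0 0 0 0 -1'
python3 -c "
from h import *
go(514.5,336,178,45);snap('side','s16')"
```

```text
t: 28.13
tcp_pos: [536.1, -356.7, 175.7]
ee_rot: [0.002, -0.564, 0.826, -0.002]
contact_force: [-0.1, -0.3, -1.1]
gripper_width: 0.999
t 28.13 tcp [ 536.1 -356.7  175.7] jaw 158.6 zdir [ 0.005 -0.002 -1.   ] F [-0.1 -0.3 -1.1] w 0.999 q [-0.28  0.15  0.1   0.   -1.52 -0.1 ]
turn az -1.159 = 10 x -0.1159
delta cm [-50.51 -47.46  -0.37] xy 17 x [-2.971 -2.792]
```

View pics/s16.png

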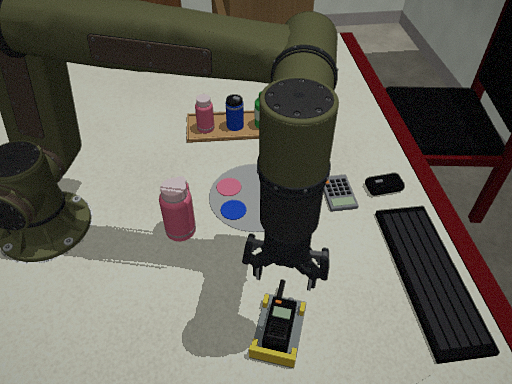

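```bash
python3 -m jog '0 0 0 0 0 -0.1159 -1; 0 0 0 0 0 -0.1159 -1; 0 0 0 0 0 -0.1159 -1; 0 0 0 0 0 -0.1159 -1; 0 0 0 0 0 -0.1159 -1; 0 0 0 0 0 -0.1159 -1; 0 0 0 0 0 -0.1159 -1; 0 0 0 0 0 -0.1159 -1; 0 0 0 0 0 -0.1159 -1; 0 0 0 0 0 -0.1159 -1; -2.97 -2.79 0 0 0 0 -1; -2.97 -2.79 0 0 0 0 -1; -2.97 -2.79 0 0 0 0 -1; -2.97 -2.79 0 0 0 0 -1; -2.97 -2.79 0 0 0 0 -1; -2.97 -2.79 0 0 0 0 -1; -2.97 -2.79 0 0 0 0 -1'
python3 -m jog '-2.97 -2.79 0 0 0 0 -1; -2.97 -2.79 0 0 0 0 -1; -2.97 -2.79 0 0 0 0 -1; -2.97 -2.79 0 0 0 0 -1; -2.97 -2.79 0 0 0 0 -1; -2.97 -2.79 0 0 0 0 -1; -2.97 -2.79 0 0 0 0 -1; -2.97 -2.79 0 0 0 0 -1; -2.97 -2.79 0 0 0 0 -1; -2.8 -2.6 0 0 0 0 -1; 0 0 0 0 0 0 -1; 0 0 0 0 0 0 -1; 0 0 0 0 0 0 -1'
python3 - <<'E'
from h import *
go(514.5,336,58.7,45);s=snap('side','s17');t=snap('top','t17')
a=cv2.resize(t["img"][150:240,350:460],None,fx=4,fy=4,interpolation=cv2.INTER_CUBIC)
b=cv2.resize(s["img"][275:375,235:320],None,fx=4,fy=4,interpolation=cv2.INTER_CUBIC)
o=np.zeros((400,790,3),np.uint8);o[:360,:440]=a;o[:400,445:785]=b
cv2.imwrite("pics/rad.png",np.clip(1.5*o,0,255).astype(np.uint8))
E
```

```text
t: 29.6
tcp_pos: [524.9, -69.4, 170.9]
ee_rot: [0.001, 0.924, -0.383, -0.001]
contact_force: [1.0, 0.4, 0.7]
gripper_width: 0.998
t: 30.68
tcp_pos: [512.6, 333.1, 170.9]
ee_rot: [0.001, 0.924, -0.382, -0.0]
contact_force: [0.5, 0.2, 0.7]
gripper_width: 1.001
t 30.68 tcp [512.6 333.1 170.9] jaw 45.0 zdir [-0.002 -0.002 -1.   ] F [0.5 0.2 0.7] w 1.001 q [ 0.9   0.07  0.01 -0.   -1.51 -0.12]
turn az 0.001 = 1 x 0.0008
delta cm [-0.07 -0.37 11.22] xy 1 x [-0.072 -0.371]
```

View pics/rad.png

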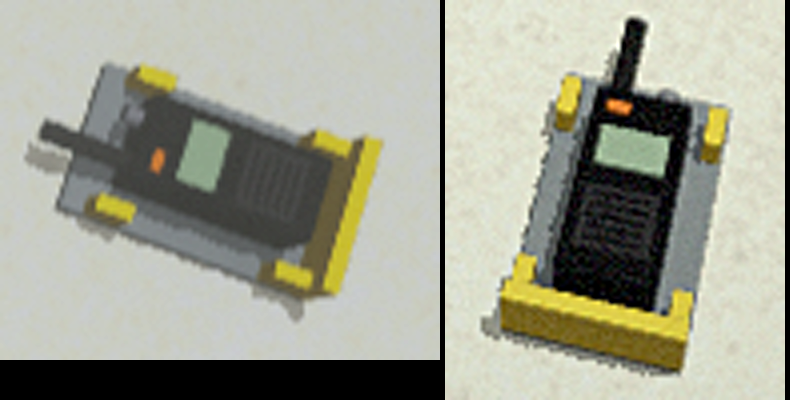

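View pics/t17.png

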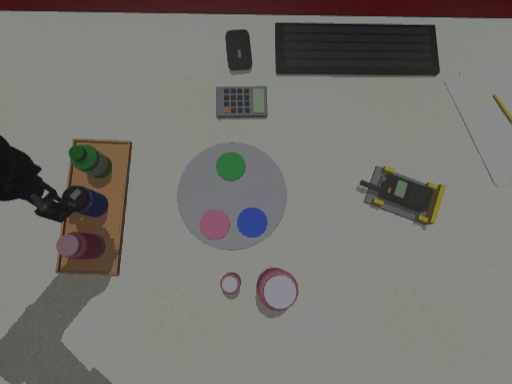

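View pics/s17.png

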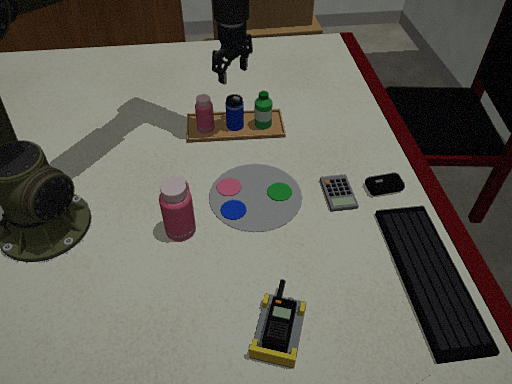

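Run:
```python
from h import *
t=snap('top');s=snap('side')
# screen centre: green
for n,c in(("top",t),("side",s)):
    H=hsv(c);m=cv2.inRange(H,(40,25,70),(75,140,255))
    if n=="top": m[:,:350]=0;m[:150]=0
    else: m[:280]=0;m[:,:250]=0;m[:,310:]=0
    k=max(cv2.findContours(m,0,2)[0],key=cv2.contourArea);M=cv2.moments(k);u,v=M["m10"]/M["m00"],M["m01"]/M["m00"]
    P=onz(c,u,v,42.)[:2]; a=np.radians(68.6);ex=np.array([np.cos(a),np.sin(a)]);ey=np.array([-ex[1],ex[0]])
    d=P-np.array([535.1,-354.9]); print(n,cv2.contourArea(k),(u,v),P,"local",d@ex,d@ey)
T=[((x+.5)/4-.5+350,(y+.5)/4-.5+150) for x,y in [(148,95),(340,150),(310,248),(118,185)]]
P=np.array([onz(t,*p,42.)[:2] for p in T]);print(P.round(1),P.mean(0))
```

```text
top 146.0 (400.4246575342466, 188.52739726027397) [ 543.01667323 -339.95482825] local 16.803399347667977 -1.9177184482872363
side 152.0 (281.405701754386, 312.0361842105263) [ 542.17400002 -339.89069044] local 16.555643342210896 -1.1097402551999436
[[ 577.4 -311.5]
 [ 546.1 -417.3]
 [ 491.4 -395.2]
 [ 526.6 -291.1]] [ 535.37801951 -353.78566269]
```

```bash
python3 -m jog '-0.07 -0.25 2 0 0 0 -1; 0 0 3 0 0 0 -1; 0 0 3 0 0 0 -1; 0 0 2.5 0 0 0 -1; 0 0 0.4 0 0 0 -1; 0 0 0 0 0 0 -1; 0 0 0 0 0 0 -1'
python3 -c "
from h import *
go(514.5,336,58.7,45)"
```

```text
t: 31.47
tcp_pos: [515.3, 335.7, 65.5]
ee_rot: [-0.001, 0.924, -0.383, 0.001]
contact_force: [0.5, 0.0, 0.9]
gripper_width: 0.999
t 31.47 tcp [515.3 335.7  65.5] jaw 45.0 zdir [ 0.002  0.001 -1.   ] F [0.5 0.  0.9] w 0.999 q [ 0.9   0.12 -0.13  0.   -1.31 -0.12]
turn az -0.0 = 1 x -0.0001
delta cm [-0.07  0.04  0.68] xy 1 x [-0.075  0.039]
```

```bash
python3 -m jog '0 0 0.6 0 0 0 -1; 0 0 0 0 0 0 -1; 0 0 0 0 0 0 1; 0 0 0 0 0 0 1; 0 0 0 0 0 0 1; 0 0 0 0 0 0 1; 0 0 0 0 0 0 1; 0 0 0 0 0 0 1; 0 0 0 0 0 0 1; 0 0 0 0 0 0 1; 0 0 0 0 0 0 1'
python3 -c "
from h import *
go(473.5,-12.5,58.7,45)"
python3 -m jog '0 0 -1 0 0 0 1; 0 0 -2 0 0 0 1; 0 0 -3 0 0 0 1; 0 0 -3 0 0 0 1; 0 0 -3 0 0 0 1; 0 0 0 0 0 0 1; 0 0 0 0 0 0 1'
python3 -c "
from h import *
go(473.5,-12.5,60,45)"
```

```text
t: 32.38
tcp_pos: [514.6, 335.8, 58.6]
ee_rot: [-0.0, 0.924, -0.382, 0.0]
contact_force: [-1.8, -1.8, 5.6]
gripper_width: 0.613
t 32.38 tcp [514.6 335.8  58.6] jaw 45.0 zdir [ 0.001  0.    -1.   ] F [-1.8 -1.8  5.6] w 0.613 q [ 0.9   0.13 -0.14  0.   -1.3  -0.12]
turn az 0.0 = 1 x 0.0005
delta cm [ 2.172e+01  2.754e+01 -2.000e-02] xy 9 x [2.413 3.06 ]
t: 32.97
tcp_pos: [514.8, 336.5, 179.5]
ee_rot: [-0.002, 0.924, -0.383, 0.0]
contact_force: [0.9, 0.3, -3.7]
gripper_width: 0.614
t 32.97 tcp [514.8 336.5 179.5] jaw 45.0 zdir [ 0.002  0.003 -1.   ] F [ 0.9  0.3 -3.7] w 0.614 q [ 0.9   0.08  0.03 -0.   -1.52 -0.12]
turn az 0.0 = 1 x 0.0003
delta cm [21.77 27.64 11.84] xy 9 x [2.419 3.071]
```

```bash
python3 -m jog '1.2 1.52 0 0 0 0 1; 2.41 3.05 0 0 0 0 1; 2.41 3.05 0 0 0 0 1; 2.41 3.05 0 0 0 0 1; 2.41 3.05 0 0 0 0 1; 2.41 3.05 0 0 0 0 1; 2.41 3.05 0 0 0 0 1; 2.41 3.05 0 0 0 0 1; 2.41 3.05 0 0 0 0 1; 1.2 1.52 0 0 0 0 1; 0 0 0 0 0 0 1; 0 0 0 0 0 0 1; 0 0 0 0 0 0 1'
python3 -c "
from h import *
go(473.5,-12.5,60.6,45)"
```

```text
t: 34.05
tcp_pos: [473.2, -11.3, 176.2]
ee_rot: [0.0, 0.924, -0.383, -0.001]
contact_force: [-0.8, 0.2, -2.3]
gripper_width: 0.617
t 34.05 tcp [473.2 -11.3 176.2] jaw 45.0 zdir [-0.002 -0.    -1.   ] F [-0.8  0.2 -2.3] w 0.617 q [ 0.4  -0.3  -0.33 -0.   -1.55  0.38]
turn az 0.0 = 1 x 0.0
delta cm [ 0.12  0.04 11.56] xy 1 x [0.12  0.044]
```

```bash
python3 -m jog '0.1 -0.05 2 0 0 0 1; 0 0 3 0 0 0 1; 0 0 3 0 0 0 1; 0 0 2 0 0 0 1; 0 0 0.8 0 0 0 1; 0 0 0 0 0 0 1; 0 0 0 0 0 0 1'
python3 -c "
from h import *
go(473.5,-12.5,60.6,45);snap('side','s18')"
```

```text
t: 34.63
tcp_pos: [475.2, -11.5, 70.3]
ee_rot: [0.0, 0.924, -0.382, 0.0]
contact_force: [-0.4, 0.0, -1.9]
gripper_width: 0.618
t 34.63 tcp [475.2 -11.5  70.3] jaw 45.1 zdir [ 0.    -0.001 -1.   ] F [-0.4  0.  -1.9] w 0.618 q [ 0.4  -0.27 -0.49  0.   -1.35  0.38]
turn az 0.001 = 1 x 0.0015
delta cm [-0.05  0.19  0.97] xy 1 x [-0.048  0.194]
```

View pics/s18.png

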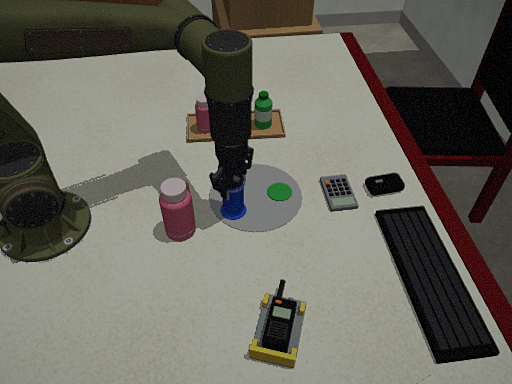

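```bash
python3 -m jog '-0.04 0.16 0.5 0 0 0 1; 0 0 0.3 0 0 0 1; 0 0 0.2 0 0 0 1; 0 0 0 0 0 0 1; 0 0 0 0 0 0 1'
python3 -c "
from h import *
go(473.5,-12.5,60.6,45)"
```

```text
t: 35.1
tcp_pos: [473.9, -12.9, 60.6]
ee_rot: [-0.0, 0.924, -0.383, 0.001]
contact_force: [-1.1, -0.4, 1.0]
gripper_width: 0.611
t 35.1 tcp [473.9 -12.9  60.6] jaw 45.0 zdir [ 0.002 -0.    -1.   ] F [-1.1 -0.4  1. ] w 0.611 q [ 0.4  -0.26 -0.51  0.   -1.33  0.38]
turn az 0.0 = 1 x 0.0003
delta cm [-0.06  0.   -0.  ] xy 1 x [-0.055  0.002]
```

```bash
python3 -m jog '0 0 0.05 0 0 0 1; 0 0 0 0 0 0 -1; 0 0 0 0 0 0 -1; 0 0 0 0 0 0 -1; 0 0 0 0 0 0 -1; 0 0 0 0 0 0 -1; 0 0 0 0 0 0 -1; 0 0 0 0 0 0 -1; 0 0 -3 0 0 0 -1; 0 0 -3 0 0 0 -1; 0 0 -3 0 0 0 -1; 0 0 -3 0 0 0 -1; 0 0 0 0 0 0 -1; 0 0 0 0 0 0 -1'
python3 -c "
from h import *
go(602,333,58.7,45);snap('side','s19')"
```

```text
t: 36.27
tcp_pos: [474.2, -12.5, 181.1]
ee_rot: [-0.001, 0.924, -0.383, 0.001]
contact_force: [0.2, 0.1, -0.6]
gripper_width: 0.997
t 36.27 tcp [474.2 -12.5 181.1] jaw 45.0 zdir [ 0.004  0.001 -1.   ] F [ 0.2  0.1 -0.6] w 0.997 q [ 0.4  -0.31 -0.32  0.   -1.55  0.38]
turn az 0.0 = 1 x 0.0003
delta cm [-15.42 -33.42  12.33] xy 9 x [-1.713 -3.713]
```

View pics/s19.png

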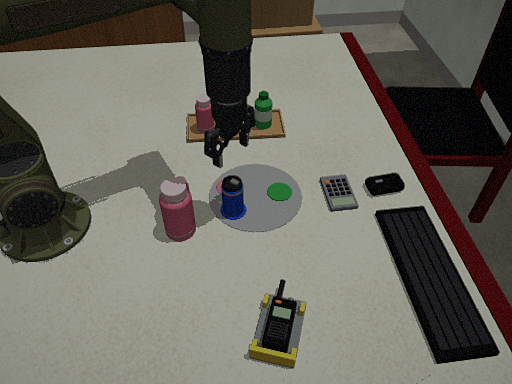

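```bash
python3 -m jog '-1.71 -3.7 0 0 0 0 -1; -1.71 -3.7 0 0 0 0 -1; -1.71 -3.7 0 0 0 0 -1; -1.71 -3.7 0 0 0 0 -1; -1.71 -3.7 0 0 0 0 -1; -1.71 -3.7 0 0 0 0 -1; -1.71 -3.7 0 0 0 0 -1; -1.71 -3.7 0 0 0 0 -1; -1.71 -3.7 0 0 0 0 -1; 0 0 0 0 0 0 -1; 0 0 0 0 0 0 -1; 0 0 0 0 0 0 -1'
python3 -c "
from h import *
go(602,333,58.7,45)"
```

```text
t: 37.32
tcp_pos: [599.5, 331.3, 177.0]
ee_rot: [0.002, 0.924, -0.382, -0.001]
contact_force: [-0.5, -0.8, 0.3]
gripper_width: 1.003
t 37.32 tcp [599.5 331.3 177. ] jaw 45.0 zdir [-0.002 -0.002 -1.   ] F [-0.5 -0.8  0.3] w 1.003 q [ 0.8   0.27  0.24  0.   -1.55 -0.01]
turn az 0.001 = 1 x 0.0007
delta cm [ 0.06 -0.33 11.83] xy 1 x [ 0.061 -0.335]
```

```bash
python3 -m jog '0.03 -0.22 2 0 0 0 -1; 0 0 3 0 0 0 -1; 0 0 3 0 0 0 -1; 0 0 2.5 0 0 0 -1; 0 0 1 0 0 0 -1; 0 0 0 0 0 0 -1; 0 0 0 0 0 0 -1; 0 0 0 0 0 0 -1'
python3 -c "
from h import *
go(602,333,57.6,45)"
```

```text
t: 37.98
tcp_pos: [602.9, 333.2, 67.2]
ee_rot: [-0.002, 0.924, -0.383, 0.001]
contact_force: [0.2, 0.6, 0.6]
gripper_width: 0.999
t 37.98 tcp [602.9 333.2  67.2] jaw 45.0 zdir [ 0.004  0.002 -1.   ] F [0.2 0.6 0.6] w 0.999 q [ 0.79  0.31  0.08  0.   -1.34 -0.01]
turn az 0.0 = 1 x 0.0002
delta cm [-0.05  0.08  0.96] xy 1 x [-0.051  0.076]
```

```bash
python3 -m jog '0 0 0.9 0 0 0 -1; 0 0 0 0 0 0 -1; 0 0 0 0 0 0 1; 0 0 0 0 0 0 1; 0 0 0 0 0 0 1; 0 0 0 0 0 0 1; 0 0 0 0 0 0 1; 0 0 0 0 0 0 1; 0 0 0 0 0 0 1; 0 0 0 0 0 0 1; 0 0 0 0 0 0 1'
python3 -c "
from h import *
go(603,36,58.7,45)"
python3 -m jog '0 0 -1 0 0 0 1; 0 0 -2 0 0 0 1; 0 0 -3 0 0 0 1; 0 0 -3 0 0 0 1; 0 0 -3 0 0 0 1; 0 0 0 0 0 0 1; 0 0 0 0 0 0 1'
python3 -c "
from h import *
go(603,36,60,45)"
```

```text
t: 38.9
tcp_pos: [602.0, 333.0, 55.8]
ee_rot: [-0.0, 0.924, -0.383, 0.0]
contact_force: [-2.1, -0.6, 4.7]
gripper_width: 0.611
t 38.9 tcp [602.  333.   55.8] jaw 45.0 zdir [ 0.001  0.    -1.   ] F [-2.1 -0.6  4.7] w 0.611 q [ 0.8   0.31  0.07  0.   -1.33 -0.01]
turn az 0.0 = 1 x 0.0003
delta cm [21.07 20.92 -0.3 ] xy 8 x [2.634 2.616]
t: 39.48
tcp_pos: [602.1, 333.5, 177.0]
ee_rot: [-0.002, 0.924, -0.383, 0.0]
contact_force: [-0.5, 0.1, -3.1]
gripper_width: 0.609
t 39.48 tcp [602.1 333.5 177. ] jaw 45.0 zdir [ 0.002  0.003 -1.   ] F [-0.5  0.1 -3.1] w 0.609 q [ 0.8   0.27  0.24 -0.   -1.54 -0.01]
turn az 0.0 = 1 x 0.0003
delta cm [21.11 21.01 11.62] xy 8 x [2.639 2.626]
```

Place height is 57.8 for the green bottle (2 mm higher than its pick height).

```bash
python3 -m jog '1.3 1.3 0 0 0 0 1; 2.63 2.6 0 0 0 0 1; 2.63 2.6 0 0 0 0 1; 2.63 2.6 0 0 0 0 1; 2.63 2.6 0 0 0 0 1; 2.63 2.6 0 0 0 0 1; 2.63 2.6 0 0 0 0 1; 2.63 2.6 0 0 0 0 1; 1.3 1.3 0 0 0 0 1; 0 0 0 0 0 0 1; 0 0 0 0 0 0 1; 0 0 2 0 0 0 1; 0 0 3 0 0 0 1; 0 0 3 0 0 0 1; 0 0 2 0 0 0 1; 0 0 0 0 0 0 1; 0 0 0 0 0 0 1; 0 0 0 0 0 0 1'
python3 -c "
from h import *
go(603,36,57.8,45)"
```

```text
t: 40.98
tcp_pos: [604.0, 37.9, 76.5]
ee_rot: [-0.0, 0.924, -0.382, 0.001]
contact_force: [-0.1, 1.0, -2.6]
gripper_width: 0.613
t 40.98 tcp [604.   37.9  76.5] jaw 45.1 zdir [ 0.002 -0.    -1.   ] F [-0.1  1.  -2.6] w 0.613 q [ 0.39  0.09 -0.15  0.   -1.33  0.39]
turn az 0.001 = 1 x 0.0013
delta cm [0.06 0.2  1.87] xy 1 x [0.059 0.202]
```

```bash
python3 -m jog '0.05 0.15 0.8 0 0 0 1; 0 0 0.6 0 0 0 1; 0 0 0.3 0 0 0 1; 0 0 0.1 0 0 0 1; 0 0 0 0 0 0 1; 0 0 0 0 0 0 1'
python3 -c "
from h import *
go(603,36,57.8,45)"
```

```text
t: 41.48
tcp_pos: [602.7, 35.7, 57.8]
ee_rot: [-0.0, 0.924, -0.383, 0.0]
contact_force: [-2.1, 0.5, 2.2]
gripper_width: 0.615
t 41.48 tcp [602.7  35.7  57.8] jaw 45.0 zdir [ 0.001 -0.    -1.   ] F [-2.1  0.5  2.2] w 0.615 q [ 0.39  0.1  -0.17  0.   -1.3   0.39]
turn az 0.0 = 1 x 0.0003
delta cm [ 0.   -0.04 -0.  ] xy 1 x [ 0.001 -0.037]
```

```bash
python3 -m jog '0 0 0 0 0 0 -1; 0 0 0 0 0 0 -1; 0 0 0 0 0 0 -1; 0 0 0 0 0 0 -1; 0 0 0 0 0 0 -1; 0 0 0 0 0 0 -1; 0 0 0 0 0 0 -1; 0 0 -3 0 0 0 -1; 0 0 -3 0 0 0 -1; 0 0 -3 0 0 0 -1; 0 0 -3 0 0 0 -1; 0 0 0 0 0 0 -1; 0 0 0 0 0 0 -1'
python3 -c "
from h import *
go(423.7,337.5,56.6,45)"
```

```text
t: 42.57
tcp_pos: [603.6, 36.1, 179.8]
ee_rot: [-0.001, 0.924, -0.383, 0.002]
contact_force: [-0.8, -0.4, -0.5]
gripper_width: 0.998
t 42.57 tcp [603.6  36.1 179.8] jaw 45.0 zdir [ 0.005  0.001 -1.   ] F [-0.8 -0.4 -0.5] w 0.998 q [ 0.39  0.05 -0.    0.   -1.52  0.39]
turn az 0.0 = 1 x 0.0003
delta cm [-34.06  -8.54  12.28] xy 9 x [-3.784 -0.949]
```

```bash
python3 -m jog '-3.77 -0.93 0 0 0 0 -1; -3.77 -0.93 0 0 0 0 -1; -3.77 -0.93 0 0 0 0 -1; -3.77 -0.93 0 0 0 0 -1; -3.77 -0.93 0 0 0 0 -1; -3.77 -0.93 0 0 0 0 -1; -3.77 -0.93 0 0 0 0 -1; -3.77 -0.93 0 0 0 0 -1; -3.77 -0.93 0 0 0 0 -1; 0 0 0 0 0 0 -1; 0 0 0 0 0 0 -1; 0 0 0 0 0 0 -1'
python3 -c "
from h import *
go(423.7,337.5,56.6,45);snap('top','t20')"
```

```text
t: 43.57
tcp_pos: [421.4, 334.7, 176.1]
ee_rot: [0.001, 0.924, -0.382, -0.0]
contact_force: [-0.4, 0.2, -0.4]
gripper_width: 0.999
t 43.57 tcp [421.4 334.7 176.1] jaw 45.1 zdir [-0.001 -0.001 -1.   ] F [-0.4  0.2 -0.4] w 0.999 q [ 1.04 -0.12 -0.17 -0.   -1.52 -0.26]
turn az 0.001 = 1 x 0.001
delta cm [-0.04 -0.38 11.95] xy 1 x [-0.042 -0.379]
```

View pics/t20.png

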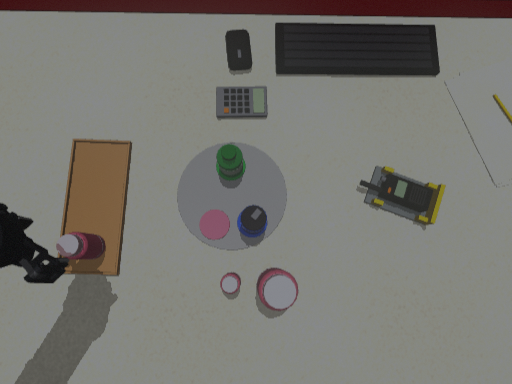

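```bash
python3 -m jog '-0.04 -0.28 2 0 0 0 -1; 0 0 3 0 0 0 -1; 0 0 3 0 0 0 -1; 0 0 2.5 0 0 0 -1; 0 0 1 0 0 0 -1; 0 0 0 0 0 0 -1; 0 0 0 0 0 0 -1; 0 0 0 0 0 0 -1'
python3 -c "
from h import *
go(423.7,337.5,56.6,45)"
```

```text
t: 44.28
tcp_pos: [424.6, 337.7, 64.3]
ee_rot: [-0.001, 0.924, -0.383, 0.001]
contact_force: [0.4, -0.1, 0.9]
gripper_width: 1.0
t 44.28 tcp [424.6 337.7  64.3] jaw 45.0 zdir [ 0.002  0.002 -1.   ] F [ 0.4 -0.1  0.9] w 1.0 q [ 1.04 -0.07 -0.33  0.   -1.31 -0.26]
turn az -0.0 = 1 x -0.0002
delta cm [-0.05  0.08  0.77] xy 1 x [-0.051  0.077]
```

```bash
python3 -m jog '-0.05 0 0.6 0 0 0 -1; 0 0 0 0 0 0 -1; 0 0 0 0 0 0 1; 0 0 0 0 0 0 1; 0 0 0 0 0 0 1; 0 0 0 0 0 0 1; 0 0 0 0 0 0 1; 0 0 0 0 0 0 1; 0 0 0 0 0 0 1; 0 0 0 0 0 0 1; 0 0 0 0 0 0 1'
python3 -c "
from h import *
go(469.5,71.5,58.7,45)"
python3 -m jog '0 0 -1 0 0 0 1; 0 0 -2 0 0 0 1; 0 0 -3 0 0 0 1; 0 0 -3 0 0 0 1; 0 0 -3 0 0 0 1; 0 0 0 0 0 0 1; 0 0 0 0 0 0 1'
python3 -c "
from h import *
go(469.5,71.5,60,45)"
```

```text
t: 45.2
tcp_pos: [423.2, 337.5, 56.8]
ee_rot: [-0.0, 0.924, -0.382, 0.0]
contact_force: [-2.0, -1.5, 5.6]
gripper_width: 0.614
t 45.2 tcp [423.2 337.5  56.8] jaw 45.0 zdir [ 0. -0. -1.] F [-2.  -1.5  5.6] w 0.614 q [ 1.05 -0.07 -0.34  0.   -1.3  -0.26]
turn az 0.0 = 1 x 0.0005
delta cm [22.09 15.53 -0.19] xy 7 x [3.155 2.219]
t: 45.78
tcp_pos: [423.5, 338.4, 178.2]
ee_rot: [-0.002, 0.924, -0.383, 0.0]
contact_force: [-0.7, 0.7, -2.4]
gripper_width: 0.614
t 45.78 tcp [423.5 338.4 178.2] jaw 45.0 zdir [ 0.002  0.003 -1.   ] F [-0.7  0.7 -2.4] w 0.614 q [ 1.05 -0.12 -0.16 -0.   -1.52 -0.26]
turn az 0.0 = 1 x 0.0003
delta cm [22.14 15.67 11.73] xy 7 x [3.163 2.238]
```

```bash
python3 -m jog '1.58 1.1 0 0 0 0 1; 3.16 2.22 0 0 0 0 1; 3.16 2.22 0 0 0 0 1; 3.16 2.22 0 0 0 0 1; 3.16 2.22 0 0 0 0 1; 3.16 2.22 0 0 0 0 1; 3.16 2.22 0 0 0 0 1; 1.58 1.1 0 0 0 0 1; 0 0 0 0 0 0 1; 0 0 0 0 0 0 1; 0 0 2 0 0 0 1; 0 0 3 0 0 0 1; 0 0 3 0 0 0 1; 0 0 2 0 0 0 1; 0 0 0 0 0 0 1; 0 0 0 0 0 0 1; 0 0 0 0 0 0 1'
python3 -c "
from h import *
go(469.5,71.5,58.8,45)"
```

```text
t: 47.2
tcp_pos: [470.5, 72.1, 77.6]
ee_rot: [-0.0, 0.924, -0.382, 0.001]
contact_force: [1.1, -0.3, -1.3]
gripper_width: 0.615
t 47.2 tcp [470.5  72.1  77.6] jaw 45.1 zdir [ 0.002 -0.    -1.   ] F [ 1.1 -0.3 -1.3] w 0.615 q [ 0.58 -0.27 -0.48  0.   -1.36  0.21]
turn az 0.001 = 1 x 0.0015
delta cm [-0.03  0.12  1.88] xy 1 x [-0.031  0.115]
```

```bash
python3 -m jog '0 0.08 0.8 0 0 0 1; 0 0 0.6 0 0 0 1; 0 0 0.3 0 0 0 1; 0 0 0.1 0 0 0 1; 0 0 0 0 0 0 1; 0 0 0 0 0 0 1'
python3 -c "
from h import *
go(469.5,71.5,58.8,45)"
```

```text
t: 47.7
tcp_pos: [469.4, 70.8, 58.8]
ee_rot: [-0.0, 0.924, -0.383, 0.0]
contact_force: [-3.8, 0.0, 4.3]
gripper_width: 0.612
t 47.7 tcp [469.4  70.8  58.8] jaw 45.0 zdir [ 0.001 -0.    -1.   ] F [-3.8  0.   4.3] w 0.612 q [ 0.58 -0.26 -0.51  0.   -1.32  0.21]
turn az 0.0 = 1 x 0.0004
delta cm [-0.04 -0.06  0.  ] xy 1 x [-0.044 -0.056]
```

Release, rise, and retreat towards the tray so the cameras see the mat.

```bash
python3 -m jog '0 0 0 0 0 0 -1; 0 0 0 0 0 0 -1; 0 0 0 0 0 0 -1; 0 0 0 0 0 0 -1; 0 0 0 0 0 0 -1; 0 0 0 0 0 0 -1; 0 0 0 0 0 0 -1; 0 0 -3 0 0 0 -1; 0 0 -3 0 0 0 -1; 0 0 -3 0 0 0 -1; 0 0 -3 0 0 0 -1; -3 -2.5 0 0 0 0 -1; -3 -2.5 0 0 0 0 -1; -3 -2.5 0 0 0 0 -1; -3 -2.5 0 0 0 0 -1; -3 -2.5 0 0 0 0 -1; -3 -2.5 0 0 0 0 -1; -3 -2.5 0 0 0 0 -1; 0 0 0 0 0 0 -1; 0 0 0 0 0 0 -1'
python3 - <<'E'
from h import *
go(0,0,0)
t=snap('top','t21');s=snap('side','s21')
cv2.imwrite("pics/zE.png",np.clip(1.8*cv2.resize(t["img"][135:255,165:300],None,fx=5,fy=5,interpolation=cv2.INTER_CUBIC),0,255).astype(np.uint8))
cv2.imwrite("pics/zF.png",np.clip(1.5*cv2.resize(s["img"][135:240,195:315],None,fx=5,fy=5,interpolation=cv2.INTER_CUBIC),0,255).astype(np.uint8))
E
```

```text
t: 49.37
tcp_pos: [443.7, 344.6, 177.0]
ee_rot: [0.001, 0.924, -0.381, -0.0]
contact_force: [0.1, -1.1, 0.7]
gripper_width: 1.001
t 49.37 tcp [443.7 344.6 177. ] jaw 45.2 zdir [-0.001 -0.002 -1.   ] F [ 0.1 -1.1  0.7] w 1.001 q [ 1.02 -0.06 -0.11 -0.   -1.52 -0.23]
delta cm [-7.18 55.68 17.81] xy 14 x [-0.513  3.977]
```

View pics/zE.png

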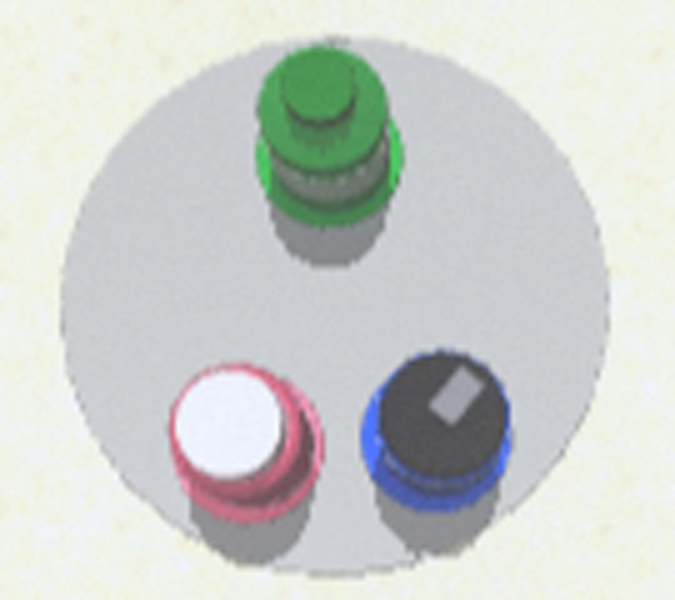

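View pics/zF.png

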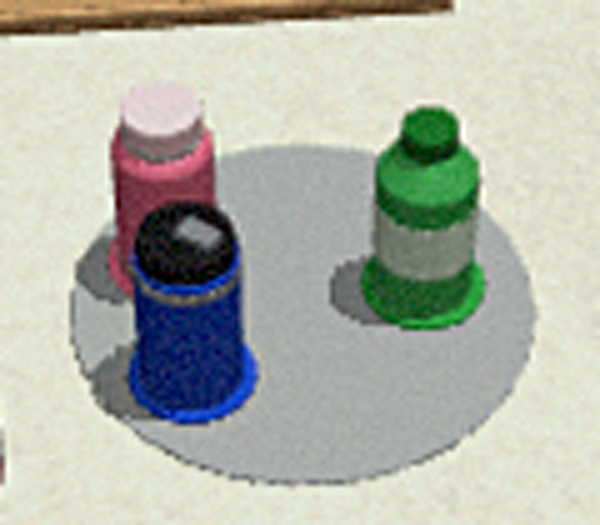

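View pics/s21.png

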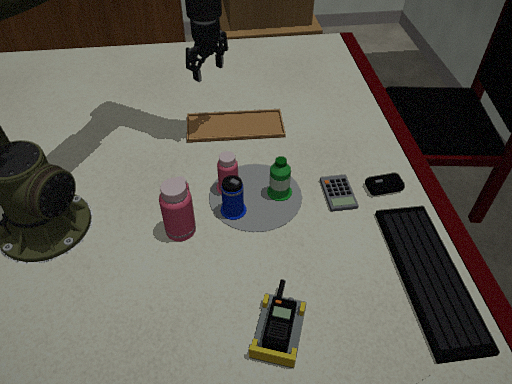

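Run:
```python
from h import *
t=snap('top');s=snap('side')
A=lambda x,y:((x+.5)/5-.5+165,(y+.5)/5-.5+135)
B=lambda x,y:((x+.5)/5-.5+195,(y+.5)/5-.5+135)
for n,p,q,z,co,cs in(("pink",(227,423),(161,109),119.,(469.6,72.4),(468.9,68.4)),("green",(318,87),(432,131),122.,(603,37),(602.1,32.1)),("blue",(443,413),(187,242),109.,(473.8,-11.2),(473,-15.6))):
    a=onz(t,*A(*p),z)[:2];b=onz(s,*B(*q),z)[:2]
    print(n,a.round(1),(a-co).round(1),"side",b.round(1),(b-cs).round(1))
```

```text
pink [468.8  70. ] [-0.8 -2.4] side [468.7  65.5] [-0.2 -2.9]
green [601.7  36. ] [-1.3 -1. ] side [601.4  28.7] [-0.7 -3.4]
blue [473.4 -13. ] [-0.4 -1.8] side [473.2 -20.7] [ 0.2 -5.1]
```

All drinks are within about 5 mm of their coaster centres, and the radio is seated. Handing in.

```bash
python3 -c "
from h import *
print(job_done())"
```

```text
the job is handed in; nothing more can be done
None
```

I moved all three drinks into the tray, laid the radio in its charging rest, put each drink back on its own coaster, and handed the job in. The last checks passed, but `job_done` reports no verdict. It took about 50 s of the 134 s allowed.

- **Drinks:** all three stand upright. From the top view their centres are 1 to 3 mm from their coaster centres; from the side view, 3 to 5 mm. The limit is 15 mm.
- **Radio:** it lies flat between the guides, screen up, with the antenna out of the open end. By its screen position in both views it is about 2 mm off along the rest; across the rest I only estimated 1 to 2 mm.
- **Camera disagreement:** the two views differ by about 3 to 8 mm in y. I trusted the top view, because the positions where the gripper closed matched it better.
- **Everything else:** forces stayed around 6 N in every reading I took. The calculator looked untouched in the pictures, though I did not measure it. The gripper is open and clear of everything, above the tray area.

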